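Return the stray socket to the sprung socket case

TASK

Press down the thumb latch on the front of the steel socket case so that its sprung lid pops open, stand the loose slim deep socket all the way down in the case's empty pocket and let go of it, then swing the lid down and press its front until it snaps shut and stays shut. Feel your way and press gently: never push on the case, its lid or its latch with more than about 20 N, and leave the other tools on the board where they lie.

Things in the scene. Friction and masses are not known exactly. Their poses are not given: they have to be found in the camera images.
- case: Dark steel socket case screwed to the board, 110 mm deep (x), 150 wide (y); tray 40 high, with lid shut 75. Origin: centre of the underside; z up; -x points out of its front (latch side), the lid's hinge lies along y at the back. A block fills the tray up to 24 mm above the board, with one empty pocket near the front; fixed bits and sockets in the rear half (x 15 to 37) stand 48 high.
- lid (a joint): Lid angle, rad: 0 shut and latched, 1.45 open at its stop. A spring opens it by itself once freed (1 N at the front edge), in about a second. To shut: press the front edge down; its tongue pushes the hook aside, 6 to 14 N, until at about 0 rad or just below (rubbery stop at -0.03) the hook snaps over it. Lid: a 32 mm deep shell, 110 mm from hinge to front.
- latch (a joint): Angle of the rocking thumb latch, rad: 0 at rest, 0.26 fully down at a hard stop. About 0.1 to 0.15 (3 to 4.5 mm down at the thumb pad) frees the lid; it springs back when let go and rocks briefly as the lid snaps shut. At the pad it takes 3.5 N to start and about 7 N just before the hard stop, which comes 7 mm down.
- thumb_place (a point): Fixed point of the case at the middle of the latch's black thumb pad (24 x 26 mm, pressed straight down), 90 mm in front of the case's centre, 35 mm above the board. A set screw puts the pad's real top 4 mm lower to 4 mm higher than this, differently each time, not measured: feel for it. The latch's hook stands 55 to 67 mm in front of the case's centre, 70 mm above the board.
- pocket (a point): Centre of the mouth of the empty round pocket, on the block's top, 24 mm above the board, 22 mm in front of the case's centre. Diameter 25 mm, 18 mm deep, mouth bevelled 1.5 mm, axis vertical. Free beside it: 60 mm either way along the case's y.
- hinge_mid (a point): Middle of the lid's hinge line, 55 mm behind the case's centre, 43 mm above the board.
- lid_front (a point): Point on the lid's outer face, mid-width, 100 mm from the hinge line along the lid and 32 mm out from it: press here to shut it. Moves with the lid. With the lid open it stands 145 mm above the board and faces away from the front, so the lid is first swung over from behind.
- socket_mid (a point): Centre (half-way up) of the loose slim deep socket: plain steel cylinder 22 mm in diameter, 60 mm tall, about 0.11 kg, standing upright on the board to one side of the case. Either end sees the same size. Down in the pocket its centre is 36 mm above the board.
- stub_mid (a point): Centre of a short wide steel socket, 34 mm in diameter, 38 mm tall, standing at the other side of the case. Not wanted: leave it.
- screwdriver: Screwdriver lying on the board, black handle, bystander; origin under its middle.
- wrench: Steel wrench lying on the board, bystander; origin under its middle.
- tape: Grey ring-shaped roll, 90 mm across, 25 mm high, lying flat, bystander; origin at its centre, underside.
- bolt: Steel bolt 58 mm long lying on the board, bystander; origin under its head.
- disc: Grinder disc 115 mm across, 4 mm thick, lying flat, bystander; origin at its centre, underside.
- offcut: Timber offcut 50 x 200 x 22 mm lying on the board, bystander; origin at its centre, underside.
Mind the look-alikes: they are no part of the job. Of the things that look like the case, take the one that is farthest from the robot's base at the start.

How it is judged:
By the outcome, as a careful person would: the job done as asked, in the order asked, and still so for the second after the job is handed in, with the robot touching nothing.
It also fails if it takes over 72 s, if anything falls off the work surface, if the arm or the gripper's body presses on something with over 40 N, if the wrist force passes 120 N, or if a joint passes its speed limit or range.

ROBOT

A 6-joint arm with a two-finger parallel gripper is mounted at the origin on the work surface. World frame = base frame: x ahead of the robot, y to its left, z up, the work surface at z = 0. Lengths are in mm, angles in rad, forces in N, time in s.
With the tool pointing down it reaches from about 325 to 900 mm from the base axis. Payload 3.5 kg.
Tool frame: the origin (TCP) lies between the finger pads; the fingertips stand 22 mm ahead of it and the grasp point (between the pads) lies 3 mm ahead of it; z points along the fingers, y is the direction in which the jaws open and shut (so a half turn about z gives the same grasp; the last joint's range is limited). The gripper opens to 85 mm and grips with 20 to 120 N. Pads are 22 mm wide; open, the fingers measure 114 mm over their backs; the gripper's body (76 mm by 85 mm) begins 54 mm behind the grasp point. The pads swing forward as they close: fully open they stand 13 mm farther back than shut.
Start: joints at [-1.326, 0.276, -0.026, 1.268, 0, 1.467], TCP at [213.007, -587.58, 253.313] pointing down, gripper open.
Joint ranges: [-3.12, 3.12], [-0.85, 1.88], [-1.08, 1.24], [-1.95, 2.15], [-1.57, 1.53], [-3.14, 3.14]. Speed limits (rad/s): [2.57, 2.57, 3.14, 3.14, 3.14, 3.14].

INTERFACE

Orientations are given as a unit quaternion [w, x, y, z].
In Python, from workcell import * gives the robot as it stands.
- The arm moves only by the shell command python3 -m inch 'ROWS' [OPENING] [FORCE]. ROWS is JSON, a list of rows, each an object of numbers: "dx", "dy", "dz": the shift along the tool's x, y, z in m; "wx", "wy", "wz": the turn, a rotation vector about the tool's x, y, z in degrees. In form: [{"dx": .., "dy": .., "dz": .., "wx": .., "wy": .., "wz": ..}, ...]. A call has 1 to 20 rows; each row shifts and turns the pose as measured when the row begins, along the tool's axes as they then stand; what a row does not reach is not made up. A row lasts 1/10 s, in which the tool goes at most 50 mm and 8.59 degrees, less where a joint would pass 70% of its speed; a pose out of reach is approached as far as the arm can. A call is refused whole if a number of a shift passes 0.05 or a number of a turn 8.59, either way. A call with a gripper value outside its range is refused whole. OPENING is the opening, from 0 (shut) to 1 (fully open), set as the call begins (- or left out, the last holds). The fingers move at their own pace and stop on an object; FORCE is the grip in N (left out, the last holds). Time passes only in rows, so rows that do not move let the fingers close. It gives the time, the measured TCP pose, the force and the opening at its end, in the units of the state.
- observe(): the state, without advancing time (a new reading comes with each control period).
- grab_frame(name): name is "scene" or "top" or "wrist"; returns (picture, depth): 384x512x3 uint8, red, green, blue; 384x512 float32, mm along the optical axis (not along the pixel's ray), 0 where there is no reading.
- get_calibration(name): a dict with "intrinsics" (3x3 intrinsics, pixels), "origin" and "orientation" of the camera in the world; the wrist camera has in their place "mount" (4x4, takes a point from camera to tool coordinates, whose origin is the TCP and whose axes are the flange's). Camera axes: x right, y up, looking along -z (the intrinsics and any distortion apply to the point x, -y, -z); pixel columns grow to the right and rows downward; lengths in mm; the calibration is good to about 2 mm. A picture is of the moment at which its call begins: read the wrist's pose just before it. get_calibration takes no time and is no camera call.
- close_job(): hands the job in, once; it reports no verdict.
The state is a dict: "clock": time; "joints": joint angles; "joint_vel": joint speeds; "effort": joint torques, N m; "tcp_pos": TCP position; "ee_rot": TCP orientation; "contact_force": force on the tool from outside, world axes, zero at the start; "wrist_torque": the same for the moment, N m; "finger_gap": finger opening in mm.
Only numpy, scipy, OpenCV 4.12 (cv2) and the standard library are available. Lean on these libraries where they do the work, as an engineer would, in place of code of your own. Each camera call takes 0.05 s, during which the arm holds its last target.

## Working session

There is one attempt and no reset: what is moved stays moved. The work goes in short steps, Python scripts to look and compute and a shell command to move; the robot and the scene stay as the last step left them, time stands still between calls to the robot, and variables do not carry over. Pictures are saved under pics/ and viewed, and the job is handed in when it is done.

```bash
ls; mkdir -p pics; python3 - <<'E'
from workcell import *
import cv2,numpy as np
print(observe())
for n in ["scene","top","wrist"]:
    c=get_calibration(n); print(n,c)
for n in ["scene","top"]:
    p,d=grab_frame(n); np.savez(f"pics/{n}0.npz",p=p,d=d)
    cv2.imwrite(f"pics/{n}0.png",cv2.resize(p[:,:,::-1],(800,600)))
E
```

```text
pics
{'clock': 0.0, 'joints': array([-1.32640463e+00,  2.77143605e-01, -2.78855005e-02,  1.26800255e+00,
       -1.59872043e-06,  1.46741037e+00]), 'joint_vel': array([-0.00041444, -0.00062082,  0.00055051, -0.00097895,  0.00182894,
       -0.00093405]), 'effort': array([ 5.88226467e-04, -4.45507658e+01,  2.95203817e+01,  1.63468695e-02,
       -5.19740888e-05, -1.13156307e-05]), 'tcp_pos': array([ 212.82646266, -586.87009327,  252.15088659]), 'ee_rot': array([-1.11483121e-03,  9.84918780e-01,  1.73013720e-01, -7.95306349e-05]), 'contact_force': array([ 0.08746651,  0.34426518, -0.40495342]), 'wrist_torque': array([-0.00370987,  0.02551237,  0.02630131]), 'finger_gap': 85.4543692953693}
scene {'intrinsics': array([[437.67580693,   0.        , 246.33371111],
       [  0.        , 437.67580693, 188.48488106],
       [  0.        ,   0.        ,   1.        ]]), 'origin': array([ 810.48872573, -607.94396823,  964.64150398]), 'orientation': array([0.92459852, 0.30876823, 0.0761142 , 0.20972932])}
top {'intrinsics': array([[483.39539249,   0.        , 258.14449426],
       [  0.        , 483.39539249, 192.02529769],
       [  0.        ,   0.        ,   1.        ]]), 'origin': array([ 359.95796694,  -18.74091936, 1379.05787414]), 'orientation': array([-0.70426799, -0.03807585,  0.03649242,  0.70797255])}
wrist {'intrinsics': array([[326.6281732 ,   0.        , 256.85238213],
       [  0.        , 326.6281732 , 194.57548392],
       [  0.        ,   0.        ,   1.        ]]), 'mount': array([[ 5.59099083e-05,  9.46003162e-01,  3.24157393e-01,
         8.35293993e+01],
       [ 9.99998632e-01, -5.88712420e-04,  1.54558862e-03,
         5.31422030e-01],
       [ 1.65296721e-03,  3.24156863e-01, -9.46001901e-01,
        -1.20592390e+02],
       [ 0.00000000e+00,  0.00000000e+00,  0.00000000e+00,
         1.00000000e+00]])}
```

View pics/scene0.png

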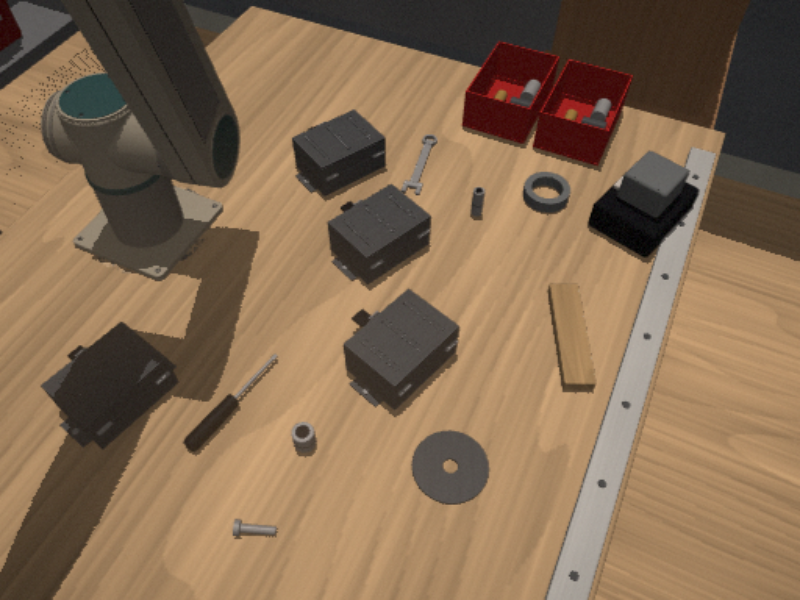

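View pics/top0.png

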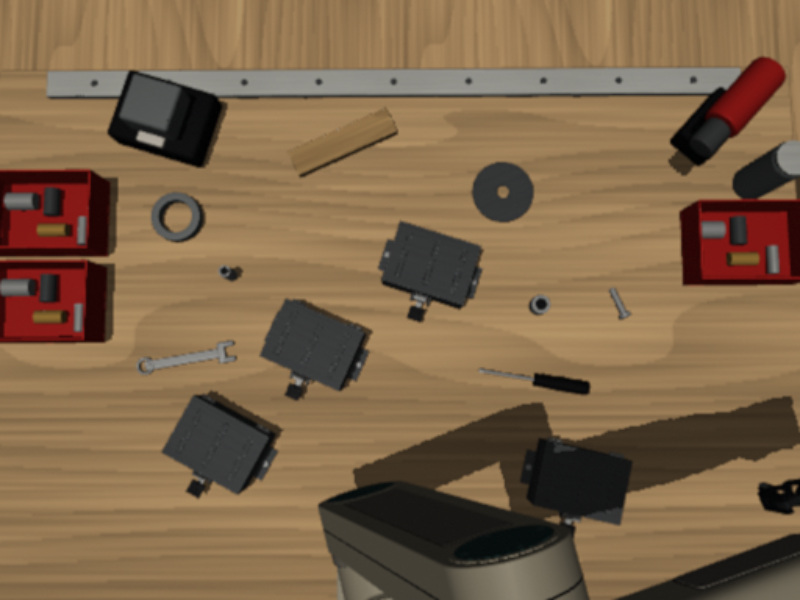

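The top view shows four cases, at about (430,265), (315,345), (220,445) and (580,480). The slim socket is at (229,271) and the stub at (540,304). I'll compute where they are.

```bash
cat > h.py <<'E'
from workcell import *
import cv2,numpy as np
from scipy.spatial.transform import Rotation as R
def rq(q): return R.from_quat([q[1],q[2],q[3],q[0]])
def cam(n,st=None):
    c=get_calibration(n);K=c["intrinsics"]
    if n!="wrist": return K,rq(c["orientation"]).as_matrix(),np.array(c["origin"])
    M=np.array(c["mount"]);st=st or observe();T=rq(st["ee_rot"]).as_matrix()
    return K,T@M[:3,:3],T@M[:3,3]+st["tcp_pos"]
def pt(C,u,v,z=None,depth=None):
    K,Rm,o=C
    r=Rm@np.array([(u-K[0,2])/K[0,0],-(v-K[1,2])/K[1,1],-1.])
    return o+r*(depth if depth is not None else (z-o[2])/r[2])
def proj(C,p):
    K,Rm,o=C;q=Rm.T@(np.asarray(p,float)-o);return K[0,2]+K[0,0]*q[0]/-q[2],K[1,2]-K[1,1]*q[1]/-q[2]
def cloud(C,d):
    v,u=np.nonzero(d>0);K,Rm,o=C;dd=d[v,u]
    q=np.stack([(u-K[0,2])/K[0,0]*dd,-(v-K[1,2])/K[1,1]*dd,-dd],1)
    return q@Rm.T+o,u,v
E
python3 - <<'E'
from h import *
D=np.load("pics/top0.npz");C=cam("top");d=D["d"]
s=.64
for n,u,v,z in [("c1",430,265,75),("c2",315,345,75),("c3",220,445,75),("c4",580,480,75),("sock",229,271,60),("stub",540,304,38),("latch1",417,312,35)]:
    p=pt(C,u*s,v*s,z);print(n,p.round(),np.hypot(*p[:2]).round(), d[int(v*s),int(u*s)])
P,u,v=cloud(C,d)
for n,a in [("c1",(430,265)),("c2",(315,345)),("c3",(220,445)),("c4",(580,480))]:
    c=pt(C,a[0]*s,a[1]*s,75)
    m=(np.hypot(*(P-c)[:,:2].T)<110)&(abs(P[:,2]-75)<6)
    q=P[m];r=cv2.minAreaRect(q[:,:2].astype(np.float32));print(n,m.sum(),r,np.median(q[:,2]),q[:,:2].mean(0))
# crop enlarge
p=D["p"];k=p[130:215,225:325];cv2.imwrite("pics/c1.png",cv2.resize(k[:,:,::-1],None,fx=7,fy=7,interpolation=2))
k=p[155:190,130:165];cv2.imwrite("pics/s1.png",cv2.resize(k[:,:,::-1],None,fx=10,fy=10,interpolation=2))
E
```

```text
c1 [559. -63.  75.] 563.0 1315.9832
c2 [421. 137.  75.] 443.0 1302.233
c3 [252. 297.  75.] 389.0 1281.4719
c4 [ 190. -314.   75.] 367.0 1277.8141
sock [553. 291.  60.] 625.0 1326.8927
stub [ 494. -260.   38.] 558.0 1347.2646
latch1 [481. -40.  35.] 482.0 1345.604
c1 2141 ((559.150634765625, -63.84764862060547), (150.0352325439453, 120.32374572753906), 72.0300521850586) 75.04969336053091 [562.48144008 -65.13204299]
c2 2216 ((418.3430480957031, 144.41690063476562), (150.76324462890625, 118.88457489013672), 65.9287338256836) 74.89270325429106 [421.67941382 142.52022219]
c3 2326 ((248.66546630859375, 307.4444580078125), (150.42388916015625, 119.2799072265625), 61.22721481323242) 74.96636934663627 [251.7829824 305.345244 ]
c4 2364 ((182.0805206298828, -317.5002746582031), (151.60169982910156, 115.78135681152344), 76.4610824584961) 74.50374367230381 [ 184.5663198  -317.89900031]
```

View pics/c1.png

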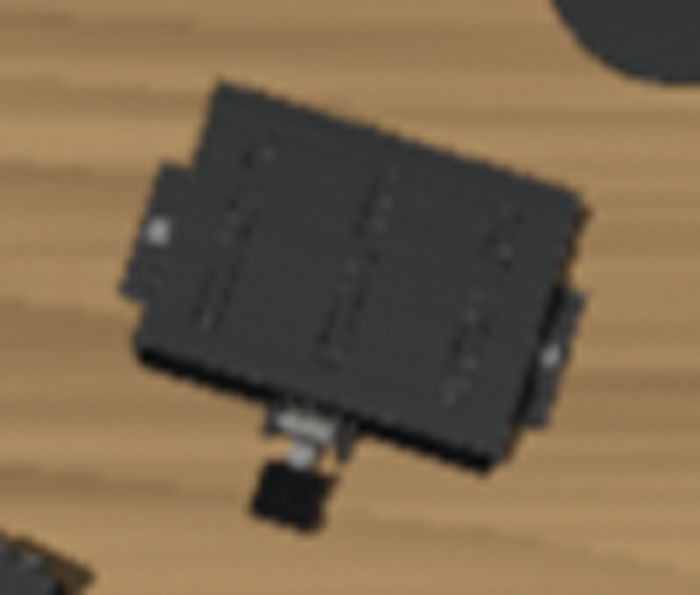

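View pics/s1.png

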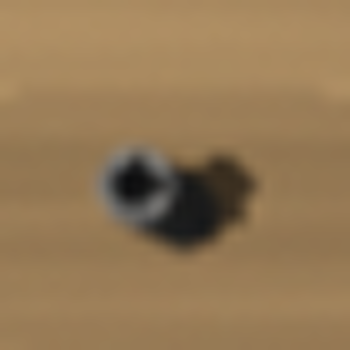

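```bash
python3 - <<'E'
from h import *
D=np.load("pics/top0.npz")
p,d=grab_frame("scene") if 0 else (np.load("pics/scene0.npz")["p"],np.load("pics/scene0.npz")["d"])
for n,dd in [("top",D["d"]),("scene",d)]:
    C=cam(n);P,u,v=cloud(C,dd)
    c=np.array([563,-65,75.]);th=np.radians(-17.6);ex=np.array([np.cos(th),np.sin(th)]);ey=np.array([-ex[1],ex[0]])
    L=(P-c)[:,:2];lx=L@ex;ly=L@ey
    m=(abs(lx)<90)&(abs(ly)<90)&(abs(P[:,2]-75)<4)
    mm=m&((lx>-56)|(abs(ly)>25));
    r=cv2.minAreaRect(P[mm][:,:2].astype(np.float32));print(n,r,np.median(P[mm][:,2]))
    print(" lx,ly ranges",np.percentile(lx[mm],[0,.5,99.5,100]),np.percentile(ly[mm],[0,.5,99.5,100]))
    k=(lx<-70)&(lx>-115)&(abs(ly)<25)&(P[:,2]>20)&(P[:,2]<60)
    print(" latch",k.sum(),P[k].mean(0),np.percentile(P[k][:,2],[5,50,95]),lx[k].min(),lx[k].max(),ly[k].min(),ly[k].max())
    s=np.array([553,291]);q=np.hypot(*(P[:,:2]-s).T)<45
    t=q&(P[:,2]>54)&(P[:,2]<70);print(" sock top",t.sum(),P[t].mean(0),P[t].min(0),P[t].max(0))
    b=q&(P[:,2]>10);print(" sock all",P[b].min(0),P[b].max(0))
print(pt(cam("top"),143.8,173.2,60))
E
```

```text
top ((563.3255615234375, -65.2017593383789), (150.0352325439453, 110.75079345703125), 72.0300521850586) 75.03171341499876
 lx,ly ranges [-55.29805784 -54.452662    54.47751096  55.56529576] [-75.22910628 -74.0245951   74.0694812   75.25803193]
 latch 91 [478.92451913 -38.05809524  34.56211977] [25.42396429 35.27361783 38.95841065] -101.43682876328492 -70.55858740413156 -12.620065719534562 13.108501933630482
 sock top 53 [552.5174531  299.36769771  60.39014221] [542.93313217 289.35327817  54.70397573] [562.74618614 309.50188764  66.00288074]
 sock all [541.41763042 288.62425069  10.00952308] [562.74618614 309.50188764  66.00288074]
scene ((565.8458251953125, -65.56109619140625), (152.18479919433594, 112.52622985839844), 72.01470184326172) 74.65613360257322
 lx,ly ranges [-53.7184211  -50.99715595  58.41438186  59.56160297] [-76.00865142 -74.74136971  74.52489393  76.44025483]
 latch 81 [480.4555121  -39.85162229  35.00426743] [31.59363782 35.28534607 38.17579014] -99.0304737541626 -74.13564114970102 -12.31618051654236 12.819000891921208
 sock top 36 [557.10954812 297.3325204   58.80571345] [546.16025213 288.91773618  54.47390358] [567.10641909 309.03887381  62.9759272 ]
 sock all [545.65613346 285.6876437   10.31185169] [567.10641909 309.03887381  62.9759272 ]
[553.537716   298.83805764  60.        ]
```

```bash
cat >> h.py <<'E'
def info():
    st=observe();T=rq(st["ee_rot"]).as_matrix()
    print("t %.2f"%st["clock"],"tcp",st["tcp_pos"].round(1),"xang %.2f"%np.degrees(np.arctan2(T[1,0],T[0,0])),"z",T[:,2].round(3),"F",st["contact_force"].round(1),"gap %.1f"%st["finger_gap"],"j",st["joints"].round(2))
    return st,T
def plan(target,xang,n):
    st,T=info();p=st["tcp_pos"];a0=np.degrees(np.arctan2(T[1,0],T[0,0]));da=(xang-a0+180)%360-180
    Rt=np.array([[np.cos(np.radians(xang)),np.sin(np.radians(xang)),0],[np.sin(np.radians(xang)),-np.cos(np.radians(xang)),0],[0,0,-1]])
    step=(np.array(target)-p)/n
    rv=R.from_matrix(T.T@Rt).as_rotvec(degrees=True)
    for i in range(n):
        Ti=T@R.from_rotvec(rv*i/n,degrees=True).as_matrix();d=Ti.T@step/1000
        print({"dx":round(d[0],4),"dy":round(d[1],4),"dz":round(d[2],4),**{k:round(x/n,2) for k,x in zip(("wx","wy","wz"),rv)}})
E
python3 -c "
from h import *
plan([474.6,-36.2,240],162,18)"
```

```text
t 0.10 tcp [ 212.8 -586.9  252.3] xang 19.93 z [-0.     0.002 -1.   ] F [-0.8  0.2  0.7] gap 85.1 j [-1.33  0.28 -0.03  1.27 -0.    1.47]
{'dx': np.float64(0.0241), 'dy': np.float64(-0.0238), 'dz': np.float64(0.0007), 'wx': np.float64(-0.0), 'wy': np.float64(-0.01), 'wz': np.float64(-7.89)}
{'dx': np.float64(0.0271), 'dy': np.float64(-0.0203), 'dz': np.float64(0.0007), 'wx': np.float64(-0.0), 'wy': np.float64(-0.01), 'wz': np.float64(-7.89)}
{'dx': np.float64(0.0297), 'dy': np.float64(-0.0164), 'dz': np.float64(0.0007), 'wx': np.float64(-0.0), 'wy': np.float64(-0.01), 'wz': np.float64(-7.89)}
{'dx': np.float64(0.0316), 'dy': np.float64(-0.0121), 'dz': np.float64(0.0007), 'wx': np.float64(-0.0), 'wy': np.float64(-0.01), 'wz': np.float64(-7.89)}
{'dx': np.float64(0.033), 'dy': np.float64(-0.0077), 'dz': np.float64(0.0007), 'wx': np.float64(-0.0), 'wy': np.float64(-0.01), 'wz': np.float64(-7.89)}
{'dx': np.float64(0.0337), 'dy': np.float64(-0.0031), 'dz': np.float64(0.0007), 'wx': np.float64(-0.0), 'wy': np.float64(-0.01), 'wz': np.float64(-7.89)}
{'dx': np.float64(0.0338), 'dy': np.flo
[... 1093 characters left out ...]
oat64(0.0007), 'wx': np.float64(-0.0), 'wy': np.float64(-0.01), 'wz': np.float64(-7.89)}
{'dx': np.float64(0.0139), 'dy': np.float64(0.0309), 'dz': np.float64(0.0007), 'wx': np.float64(-0.0), 'wy': np.float64(-0.01), 'wz': np.float64(-7.89)}
{'dx': np.float64(0.0095), 'dy': np.float64(0.0325), 'dz': np.float64(0.0007), 'wx': np.float64(-0.0), 'wy': np.float64(-0.01), 'wz': np.float64(-7.89)}
{'dx': np.float64(0.0049), 'dy': np.float64(0.0335), 'dz': np.float64(0.0007), 'wx': np.float64(-0.0), 'wy': np.float64(-0.01), 'wz': np.float64(-7.89)}
{'dx': np.float64(0.0003), 'dy': np.float64(0.0339), 'dz': np.float64(0.0007), 'wx': np.float64(-0.0), 'wy': np.float64(-0.01), 'wz': np.float64(-7.89)}
```

```bash
python3 -m inch '[{"dx":0.024,"dy":-0.024,"wz":-7.9},{"dx":0.027,"dy":-0.020,"wz":-7.9},{"dx":0.030,"dy":-0.016,"wz":-7.9},{"dx":0.032,"dy":-0.012,"wz":-7.9},{"dx":0.033,"dy":-0.008,"wz":-7.9},{"dx":0.034,"dy":-0.003,"wz":-7.9},{"dx":0.034,"dy":0.002,"wz":-7.9},{"dx":0.033,"dy":0.006,"wz":-7.9},{"dx":0.032,"dy":0.011,"wz":-7.9},{"dx":0.030,"dy":0.015,"wz":-7.9}]' 0 40; python3 -c "
from h import *
plan([474.6,-36.2,200],162,9)"
```

```text
t 0.10 tcp [ 212.8 -586.9  252.3] xang 19.93 z [-0.     0.002 -1.   ] F [-0.8  0.2  0.7] gap 85.1 j [-1.33  0.28 -0.03  1.27 -0.    1.47]
{'dx': np.float64(0.0482), 'dy': np.float64(-0.0476), 'dz': np.float64(0.0059), 'wx': np.float64(-0.0), 'wy': np.float64(-0.02), 'wz': np.float64(-15.79)}
{'dx': np.float64(0.0593), 'dy': np.float64(-0.0327), 'dz': np.float64(0.0059), 'wx': np.float64(-0.0), 'wy': np.float64(-0.02), 'wz': np.float64(-15.79)}
{'dx': np.float64(0.066), 'dy': np.float64(-0.0153), 'dz': np.float64(0.0059), 'wx': np.float64(-0.0), 'wy': np.float64(-0.02), 'wz': np.float64(-15.79)}
{'dx': np.float64(0.0677), 'dy': np.float64(0.0032), 'dz': np.float64(0.0059), 'wx': np.float64(-0.0), 'wy': np.float64(-0.02), 'wz': np.float64(-15.79)}
{'dx': np.float64(0.0643), 'dy': np.float64(0.0215), 'dz': np.float64(0.0058), 'wx': np.float64(-0.0), 'wy': np.float64(-0.02), 'wz': np.float64(-15.79)}
{'dx': np.float64(0.056), 'dy': np.float64(0.0382), 'dz': np.float64(0.0058), 'wx': np.float64(-0.0), 'wy': np.float64(-0.02), 'wz': np.float64(-15.79)}
{'dx': np.float64(0.0435), 'dy': np.float64(0.052), 'dz': np.float64(0.0058), 'wx': np.float64(-0.0), 'wy': np.float64(-0.02), 'wz': np.float64(-15.79)}
{'dx': np.float64(0.0277), 'dy': np.float64(0.0618), 'dz': np.float64(0.0058), 'wx': np.float64(-0.0), 'wy': np.float64(-0.02), 'wz': np.float64(-15.79)}
{'dx': np.float64(0.0099), 'dy': np.float64(0.067), 'dz': np.float64(0.0058), 'wx': np.float64(-0.0), 'wy': np.float64(-0.02), 'wz': np.float64(-15.79)}validation failed for argument at $[0]...
```

```bash
python3 -m inch '[{"dx":0.024,"dy":-0.024,"dz":0,"wx":0,"wy":0,"wz":-7.9},{"dx":0.027,"dy":-0.020,"dz":0,"wx":0,"wy":0,"wz":-7.9},{"dx":0.030,"dy":-0.016,"dz":0,"wx":0,"wy":0,"wz":-7.9},{"dx":0.032,"dy":-0.012,"dz":0,"wx":0,"wy":0,"wz":-7.9},{"dx":0.033,"dy":-0.008,"dz":0,"wx":0,"wy":0,"wz":-7.9},{"dx":0.034,"dy":-0.003,"dz":0,"wx":0,"wy":0,"wz":-7.9},{"dx":0.034,"dy":0.002,"dz":0,"wx":0,"wy":0,"wz":-7.9},{"dx":0.033,"dy":0.006,"dz":0,"wx":0,"wy":0,"wz":-7.9},{"dx":0.032,"dy":0.011,"dz":0,"wx":0,"wy":0,"wz":-7.9},{"dx":0.030,"dy":0.015,"dz":0,"wx":0,"wy":0,"wz":-7.9}]' 0 40; python3 -c "
from h import *
plan([474.6,-36.2,200],162,10)"
```

```text
clock: 1.1
tcp_pos: [353.2, -268.0, 247.1]
ee_rot: [-0.004, 0.631, 0.775, 0.002]
contact_force: [0.3, -0.1, 0.9]
finger_gap: -0.1
t 1.10 tcp [ 353.2 -268.   247.1] xang 101.69 z [-0.004  0.009 -1.   ] F [ 0.3 -0.1  0.9] gap -0.1 j [-0.8  -0.04 -0.4   1.22  0.    0.57]
{'dx': np.float64(0.0202), 'dy': np.float64(0.0166), 'dz': np.float64(0.0049), 'wx': np.float64(0.02), 'wy': np.float64(-0.06), 'wz': np.float64(-6.03)}
{'dx': np.float64(0.0183), 'dy': np.float64(0.0186), 'dz': np.float64(0.0048), 'wx': np.float64(0.02), 'wy': np.float64(-0.06), 'wz': np.float64(-6.03)}
{'dx': np.float64(0.0163), 'dy': np.float64(0.0205), 'dz': np.float64(0.0048), 'wx': np.float64(0.02), 'wy': np.float64(-0.06), 'wz': np.float64(-6.03)}
{'dx': np.float64(0.0141), 'dy': np.float64(0.0221), 'dz': np.float64(0.0048), 'wx': np.float64(0.02), 'wy': np.float64(-0.06), 'wz': np.float64(-6.03)}
{'dx': np.float64(0.0117), 'dy': np.float64(0.0234), 'dz': np.float64(0.0048), 'wx': np.float64(0.02), 'wy': np.float64(-0.06), 'wz': np.float64(-6.03)}
{'dx': np.float64(0.0091), 'dy': np.float64(0.0245), 'dz': np.float64(0.0048), 'wx': np.float64(0.02), 'wy': np.float64(-0.06), 'wz': np.float64(-6.03)}
{'dx': np.float64(0.0065), 'dy': np.float64(0.0253), 'dz': np.float64(0.0047), 'wx': np.float64(0.02), 'wy': np.float64(-0.06), 'wz': np.float64(-6.03)}
{'dx': np.float64(0.0038), 'dy': np.float64(0.0259), 'dz': np.float64(0.0047), 'wx': np.float64(0.02), 'wy': np.float64(-0.06), 'wz': np.float64(-6.03)}
{'dx': np.float64(0.0011), 'dy': np.float64(0.0261), 'dz': np.float64(0.0047), 'wx': np.float64(0.02), 'wy': np.float64(-0.06), 'wz': np.float64(-6.03)}
{'dx': np.float64(-0.0017), 'dy': np.float64(0.0261), 'dz': np.float64(0.0047), 'wx': np.float64(0.02), 'wy': np.float64(-0.06), 'wz': np.float64(-6.03)}
```

Tracking is good. I'll continue.

```bash
python3 -m inch '[{"dx":0.020,"dy":0.017,"dz":0.004,"wx":0,"wy":0,"wz":-6},{"dx":0.018,"dy":0.019,"dz":0.004,"wx":0,"wy":0,"wz":-6},{"dx":0.016,"dy":0.021,"dz":0.004,"wx":0,"wy":0,"wz":-6},{"dx":0.014,"dy":0.022,"dz":0.004,"wx":0,"wy":0,"wz":-6},{"dx":0.012,"dy":0.024,"dz":0.004,"wx":0,"wy":0,"wz":-6},{"dx":0.009,"dy":0.025,"dz":0.004,"wx":0,"wy":0,"wz":-6},{"dx":0.007,"dy":0.026,"dz":0.004,"wx":0,"wy":0,"wz":-6},{"dx":0.004,"dy":0.026,"dz":0.004,"wx":0,"wy":0,"wz":-6},{"dx":0.001,"dy":0.026,"dz":0.004,"wx":0,"wy":0,"wz":-6},{"dx":-0.002,"dy":0.026,"dz":0.004,"wx":0,"wy":0,"wz":-6},{"dx":0,"dy":0,"dz":0,"wx":0,"wy":0,"wz":0}]'; python3 -c "
from h import *
sed=plan([474.6,-36.2,80],162,5)
st=observe();p,d=grab_frame('wrist');C=cam('wrist',st);np.savez('pics/w1.npz',p=p,d=d)
o=np.array([564,-65.3,0]);th=np.radians(-18);A=np.array([[np.cos(th),-np.sin(th),0],[np.sin(th),np.cos(th),0],[0,0,1]])
q=p[:,:,::-1].copy()
for l in [(-90,0,35),(-55,75,75),(-55,-75,75),(-103,12,35),(-77,12,35),(-103,-12,35),(-77,-12,35)]:
    u,v=proj(C,o+A@l);print(l,u,v);cv2.circle(q,(int(round(u)),int(round(v))),2,(0,255,0),1)
cv2.imwrite('pics/w1.png',cv2.resize(q,(800,600)))
P,u,v=cloud(C,d);L=(P-o)@A
k=(abs(L[:,0]+90)<18)&(abs(L[:,1])<18)&(L[:,2]>20)
print(k.sum(),L[k].min(0),L[k].max(0),np.percentile(L[k][:,2],[5,50,95]))
"
```

```text
clock: 2.2
tcp_pos: [473.1, -17.2, 203.4]
ee_rot: [-0.006, 0.134, 0.991, 0.005]
contact_force: [-0.4, -1.1, -0.4]
finger_gap: -0.3
t 2.20 tcp [473.1 -17.2 203.4] xang 164.65 z [-0.01   0.012 -1.   ] F [-0.4 -1.1 -0.4] gap -0.3 j [-0.18  0.05 -0.41  1.13  0.01  0.09]
{'dx': np.float64(-0.0016), 'dy': np.float64(-0.0038), 'dz': np.float64(0.0246), 'wx': np.float64(0.1), 'wy': np.float64(-0.15), 'wz': np.float64(0.53)}
{'dx': np.float64(-0.0016), 'dy': np.float64(-0.0038), 'dz': np.float64(0.0246), 'wx': np.float64(0.1), 'wy': np.float64(-0.15), 'wz': np.float64(0.53)}
{'dx': np.float64(-0.0016), 'dy': np.float64(-0.0037), 'dz': np.float64(0.0247), 'wx': np.float64(0.1), 'wy': np.float64(-0.15), 'wz': np.float64(0.53)}
{'dx': np.float64(-0.0015), 'dy': np.float64(-0.0036), 'dz': np.float64(0.0247), 'wx': np.float64(0.1), 'wy': np.float64(-0.15), 'wz': np.float64(0.53)}
{'dx': np.float64(-0.0015), 'dy': np.float64(-0.0036), 'dz': np.float64(0.0247), 'wx': np.float64(0.1), 'wy': np.float64(-0.15), 'wz': np.float64(0.53)}
(-90, 0, 35) 235.80097846673283 191.91229695727384
(-55, 75, 75) 320.2011838171708 248.74076251252376
(-55, -75, 75) 143.28142613384742 242.21226251478163
(-103, 12, 35) 249.2194651762187 178.9957239294153
(-77, 12, 35) 248.14713478741405 205.5297870947906
(-103, -12, 35) 223.0983700579108 177.90164941362386
(-77, -12, 35) 222.70906133001887 204.5145156300766
4058 [-107.99965678  -17.99856679   25.5008861 ] [-72.00256277  17.99759361 253.25015259] [ 35.07396209 234.65855829 250.16842502]
```

View pics/w1.png

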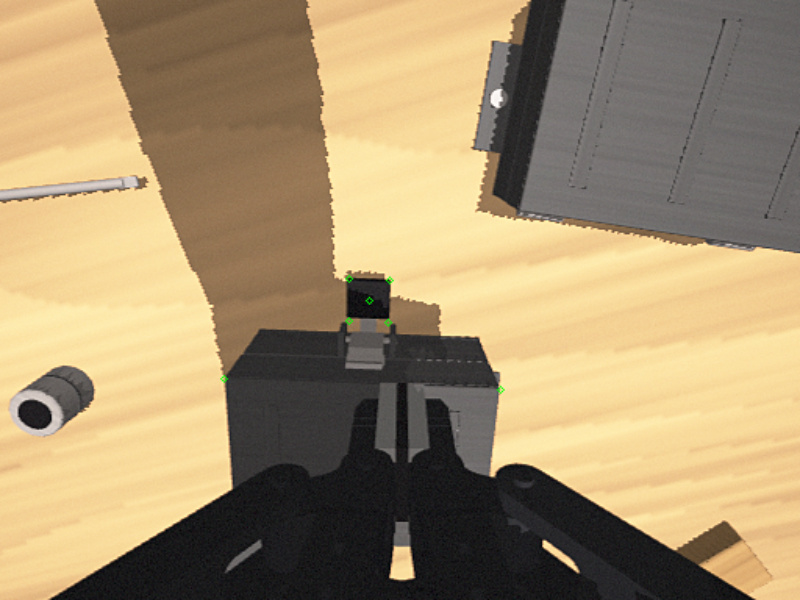

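The pad sits at pixel (369,299), right on the prediction, so the case pose holds. I'll descend to TCP z≈80.

```bash
python3 -m inch '[{"dx":-0.0016,"dy":-0.0038,"dz":0.0246,"wx":0.1,"wy":-0.2,"wz":0.6},{"dx":-0.0016,"dy":-0.0038,"dz":0.0246,"wx":0.1,"wy":-0.2,"wz":0.6},{"dx":-0.0016,"dy":-0.0038,"dz":0.0246,"wx":0.1,"wy":-0.2,"wz":0.6},{"dx":-0.0016,"dy":-0.0038,"dz":0.0246,"wx":0.1,"wy":-0.1,"wz":0.6},{"dx":-0.0016,"dy":-0.0038,"dz":0.0246,"wx":0.1,"wy":-0.1,"wz":0.6},{"dx":0,"dy":0,"dz":0,"wx":0,"wy":0,"wz":0}]'; python3 -c "
from h import *
plan([474.6,-36.2,64],162,2)
D=np.load('pics/w1.npz')
d=D['d'];print(d[183:200:4,228:244:4])
"
```

```text
clock: 2.85
tcp_pos: [473.2, -43.1, 78.3]
ee_rot: [0.002, 0.167, 0.986, -0.002]
contact_force: [-0.3, 0.3, 0.1]
finger_gap: 0.2
t 2.85 tcp [473.2 -43.1  78.3] xang 160.73 z [ 0.002 -0.005 -1.   ] F [-0.3  0.3  0.1] gap 0.2 j [-0.22  0.18 -0.56  0.83 -0.    0.11]
{'dx': np.float64(0.0005), 'dy': np.float64(0.0035), 'dz': np.float64(0.0071), 'wx': np.float64(-0.12), 'wy': np.float64(0.11), 'wz': np.float64(-0.64)}
{'dx': np.float64(0.0004), 'dy': np.float64(0.0035), 'dz': np.float64(0.0071), 'wx': np.float64(-0.12), 'wy': np.float64(0.11), 'wz': np.float64(-0.64)}
[[300.03464 300.8435  300.805   301.2209 ]
 [302.10425 301.0692  301.8144  301.1955 ]
 [302.87238 302.66962 303.264   301.4992 ]
 [304.16592 303.10815 305.15015 304.2127 ]
 [304.8755  305.8356  305.82822 305.3686 ]]
```

```bash
python3 -m inch '[{"dx":0.0005,"dy":0.0035,"dz":0.006,"wx":0,"wy":0,"wz":-0.6},{"dx":0.0005,"dy":0.0035,"dz":0.005,"wx":0,"wy":0,"wz":-0.6},{"dx":0,"dy":0,"dz":0,"wx":0,"wy":0,"wz":0}]'; python3 -c "
from h import *
info()"
```

```text
clock: 3.15
tcp_pos: [475.4, -37.1, 68.6]
ee_rot: [0.003, 0.158, 0.987, -0.002]
contact_force: [0.3, -0.4, 0.3]
finger_gap: -0.1
t 3.15 tcp [475.4 -37.1  68.6] xang 161.84 z [ 0.004 -0.006 -1.   ] F [ 0.3 -0.4  0.3] gap -0.1 j [-0.21  0.19 -0.57  0.8  -0.    0.11]
```

```bash
python3 -m inch '[{"dx":0,"dy":0,"dz":0.002,"wx":0,"wy":0,"wz":0},{"dx":0,"dy":0,"dz":0.002,"wx":0,"wy":0,"wz":0},{"dx":0,"dy":0,"dz":0.002,"wx":0,"wy":0,"wz":0}]'; python3 -m inch '[{"dx":0,"dy":0,"dz":0.0015,"wx":0,"wy":0,"wz":0},{"dx":0,"dy":0,"dz":0.0015,"wx":0,"wy":0,"wz":0}]'
```

```text
clock: 3.45
tcp_pos: [477.7, -37.1, 64.6]
ee_rot: [0.005, 0.157, 0.988, -0.003]
contact_force: [0.4, 0.6, -0.4]
finger_gap: -0.1
clock: 3.65
tcp_pos: [478.2, -37.1, 61.8]
ee_rot: [0.006, 0.157, 0.988, -0.003]
contact_force: [0.1, 0.5, 0.0]
finger_gap: 0.1
```

```bash
python3 -m inch '[{"dx":0,"dy":0,"dz":0.0015,"wx":0,"wy":0,"wz":0},{"dx":0,"dy":0,"dz":0.0015,"wx":0,"wy":0,"wz":0}]'
```

```text
clock: 3.85
tcp_pos: [478.3, -37.2, 58.6]
ee_rot: [0.006, 0.157, 0.988, -0.003]
contact_force: [-0.6, 0.0, -0.2]
finger_gap: -0.0
```

```bash
python3 -m inch '[{"dx":0.001,"dy":0,"dz":0.0015,"wx":0,"wy":-0.2,"wz":0},{"dx":0.001,"dy":0,"dz":0.0015,"wx":0,"wy":-0.2,"wz":0}]'
```

```text
clock: 4.05
tcp_pos: [477.8, -37.0, 56.2]
ee_rot: [0.01, 0.157, 0.988, -0.003]
contact_force: [-0.4, 0.2, 5.0]
finger_gap: 0.1
```

```bash
python3 -m inch '[{"dx":0.001,"dy":0,"dz":0.002,"wx":0,"wy":0.3,"wz":0},{"dx":0,"dy":0,"dz":0.002,"wx":0,"wy":0.3,"wz":0}]'
```

```text
clock: 4.25
tcp_pos: [477.6, -36.9, 53.5]
ee_rot: [0.006, 0.157, 0.988, -0.003]
contact_force: [-2.6, 0.4, 6.6]
finger_gap: 0.2
```

```bash
python3 -m inch '[{"dx":0,"dy":0,"dz":0.0018,"wx":0,"wy":0,"wz":0},{"dx":0,"dy":0,"dz":0.001,"wx":0,"wy":0,"wz":0}]'; python3 -c "
from h import *
p,d=grab_frame('scene');cv2.imwrite('pics/s2.png',cv2.resize(p[100:300,150:350,::-1],(800,800))[:600])
"
```

```text
clock: 4.45
tcp_pos: [477.5, -36.9, 52.1]
ee_rot: [0.006, 0.157, 0.988, -0.003]
contact_force: [-1.8, 1.1, 10.2]
finger_gap: 0.0
```

View pics/s2.png

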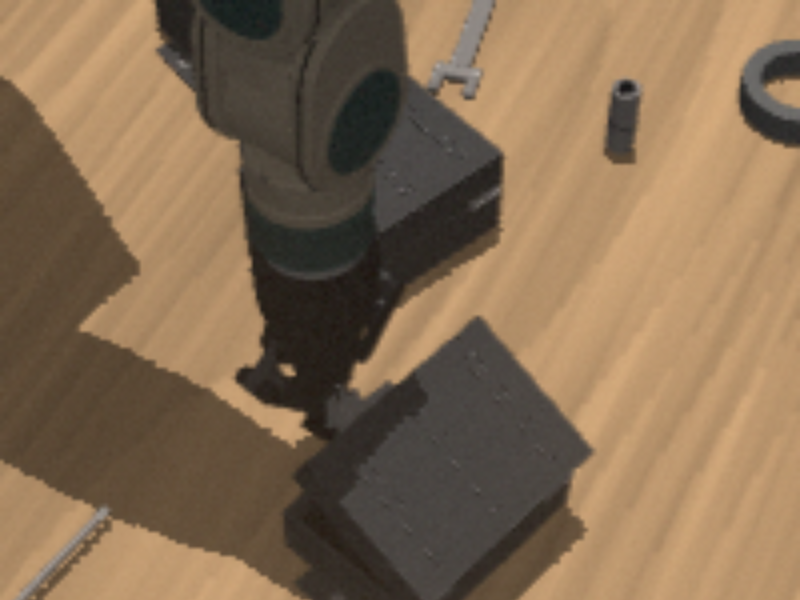

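The lid is popping open (raised at about (400,400) in the crop). I'll back up and away, then go to the socket.

```bash
python3 -m inch '[{"dx":0.005,"dy":0,"dz":-0.02,"wx":0,"wy":0,"wz":0},{"dx":0.01,"dy":0,"dz":-0.04,"wx":0,"wy":0,"wz":0},{"dx":0.01,"dy":0,"dz":-0.045,"wx":0,"wy":0,"wz":0},{"dx":0,"dy":0,"dz":-0.045,"wx":0,"wy":0,"wz":0}]' 0.7; python3 -c "
from h import *
plan([551,298.5,205],162,9)"
```

```text
clock: 4.9
tcp_pos: [444.7, -26.5, 198.9]
ee_rot: [-0.002, 0.157, 0.988, -0.003]
contact_force: [1.6, -1.2, -0.7]
finger_gap: 58.1
t 4.90 tcp [444.7 -26.5 198.9] xang 161.89 z [-0.005 -0.004 -1.   ] F [ 1.6 -1.2 -0.7] gap 58.1 j [-0.2  -0.   -0.47  1.11 -0.01  0.11]
{'dx': np.float64(0.0), 'dy': np.float64(0.038), 'dz': np.float64(-0.0009), 'wx': np.float64(-0.04), 'wy': np.float64(-0.02), 'wz': np.float64(-0.01)}
{'dx': np.float64(-0.0), 'dy': np.float64(0.038), 'dz': np.float64(-0.0009), 'wx': np.float64(-0.04), 'wy': np.float64(-0.02), 'wz': np.float64(-0.01)}
{'dx': np.float64(-0.0), 'dy': np.float64(0.038), 'dz': np.float64(-0.0008), 'wx': np.float64(-0.04), 'wy': np.float64(-0.02), 'wz': np.float64(-0.01)}
{'dx': np.float64(-0.0), 'dy': np.float64(0.038), 'dz': np.float64(-0.0008), 'wx': np.float64(-0.04), 'wy': np.float64(-0.02), 'wz': np.float64(-0.01)}
{'dx': np.float64(-0.0), 'dy': np.float64(0.038), 'dz': np.float64(-0.0008), 'wx': np.float64(-0.04), 'wy': np.float64(-0.02), 'wz': np.float64(-0.01)}
{'dx': np.float64(-0.0), 'dy': np.float64(0.038), 'dz': np.float64(-0.0008), 'wx': np.float64(-0.04), 'wy': np.float64(-0.02), 'wz': np.float64(-0.01)}
{'dx': np.float64(-0.0001), 'dy': np.float64(0.038), 'dz': np.float64(-0.0008), 'wx': np.float64(-0.04), 'wy': np.float64(-0.02), 'wz': np.float64(-0.01)}
{'dx': np.float64(-0.0001), 'dy': np.float64(0.038), 'dz': np.float64(-0.0007), 'wx': np.float64(-0.04), 'wy': np.float64(-0.02), 'wz': np.float64(-0.01)}
{'dx': np.float64(-0.0001), 'dy': np.float64(0.038), 'dz': np.float64(-0.0007), 'wx': np.float64(-0.04), 'wy': np.float64(-0.02), 'wz': np.float64(-0.01)}
```

```bash
python3 -m inch '[{"dx":0,"dy":0.036,"dz":-0.001,"wx":0,"wy":0,"wz":0},{"dx":0,"dy":0.038,"dz":-0.001,"wx":0,"wy":0,"wz":0},{"dx":0,"dy":0.038,"dz":-0.001,"wx":0,"wy":0,"wz":0},{"dx":0,"dy":0.038,"dz":-0.001,"wx":0,"wy":0,"wz":0},{"dx":0,"dy":0.038,"dz":-0.001,"wx":0,"wy":0,"wz":0},{"dx":0,"dy":0.038,"dz":-0.001,"wx":0,"wy":0,"wz":0},{"dx":0,"dy":0.038,"dz":-0.001,"wx":0,"wy":0,"wz":0},{"dx":0,"dy":0.032,"dz":0,"wx":0,"wy":0,"wz":0},{"dx":0,"dy":0,"dz":0,"wx":0,"wy":0,"wz":0}]' 0.7; python3 - <<'E'
from h import *
st,T=info()
p,d=grab_frame('wrist');C=cam('wrist',st);np.savez('pics/w2.npz',p=p,d=d,**{'K':C[0],'R':C[1],'o':C[2]})
q=p[:,:,::-1].copy()
for z in (0,60):
    u,v=proj(C,[554.5,298.5,z]);print(u*800/512,v*800/512);cv2.circle(q,(int(u),int(v)),2,(0,255,0),1)
cv2.imwrite('pics/w2.png',cv2.resize(q,(800,600)))
p,d=grab_frame('top');np.savez('pics/top2.npz',p=p,d=d)
cv2.imwrite('pics/t2.png',cv2.resize(p[110:260,200:400,::-1],(800,600)))
E
```

```text
clock: 5.8
tcp_pos: [544.2, 264.2, 212.0]
ee_rot: [0.007, 0.16, 0.987, -0.002]
contact_force: [-0.4, -0.5, 1.1]
finger_gap: 59.9
t 5.80 tcp [544.2 264.2 212. ] xang 161.59 z [ 0.013 -0.007 -1.   ] F [-0.4 -0.5  1.1] gap 59.9 j [ 0.35  0.26 -0.14  1.16 -0.01  0.67]
455.7545348282135 255.1437098977407
466.50579265653545 281.796095109974
```

View pics/w2.png

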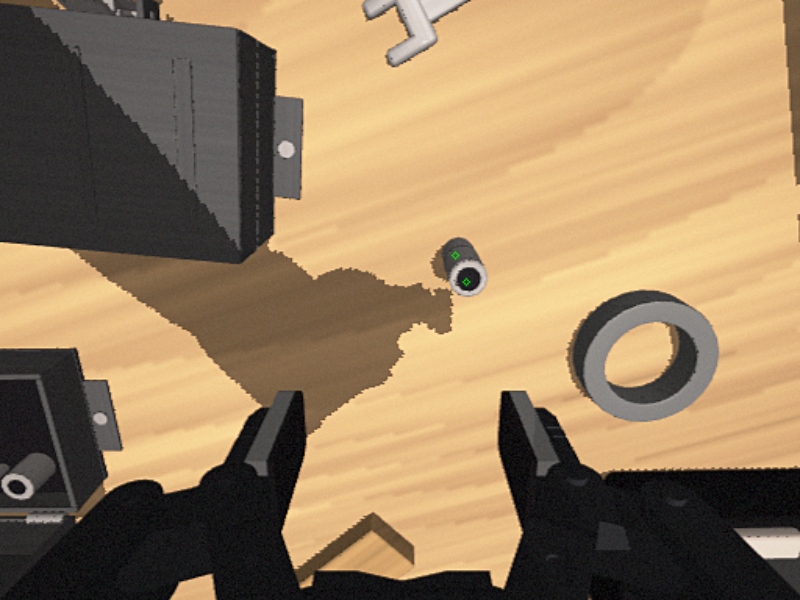

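View pics/t2.png

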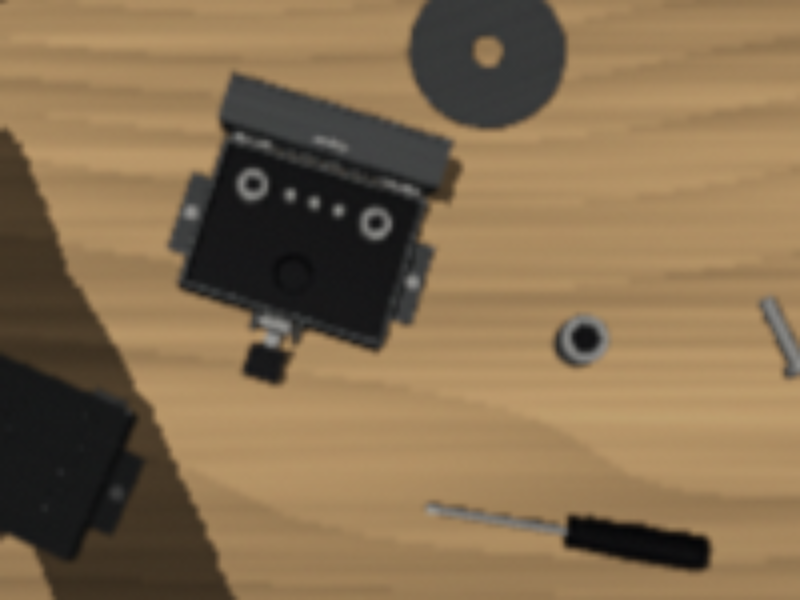

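The lid is open, and the top crop shows the pocket at about (294,271). In the wrist view the socket's top is centred at about (467,277). I'll refine both.

```bash
python3 - <<'E'
from h import *
D=np.load('pics/w2.npz');C=(D['K'],D['R'],D['o'])
print('sock top',pt(C,467*.64,277*.64,60))
print('pocket top cam',pt(cam('top'),200+294/4-.4,110+271/4-.4,24))
th=np.radians(-18);print('pred',np.array([564,-65.3])-22*np.array([np.cos(th),np.sin(th)]))
cv2.imwrite('pics/w2c.png',cv2.resize(D['p'][145:195,275:325,::-1],(600,600),interpolation=2))
plan([554,298.5,90],162,6)
E
```

```text
sock top [551.91100165 299.52430623  60.        ]
pocket top cam [544.96528193 -58.57370518  24.        ]
pred [543.07675664 -58.50162612]
t 5.90 tcp [542.8 261.3 211.7] xang 161.46 z [ 0.011 -0.009 -1.   ] F [-0.5 -1.   0.5] gap 59.7 j [ 0.35  0.26 -0.14  1.17 -0.01  0.67]
{'dx': np.float64(0.0005), 'dy': np.float64(0.0066), 'dz': np.float64(0.0202), 'wx': np.float64(-0.05), 'wy': np.float64(0.12), 'wz': np.float64(-0.09)}
{'dx': np.float64(0.0004), 'dy': np.float64(0.0066), 'dz': np.float64(0.0203), 'wx': np.float64(-0.05), 'wy': np.float64(0.12), 'wz': np.float64(-0.09)}
{'dx': np.float64(0.0004), 'dy': np.float64(0.0065), 'dz': np.float64(0.0203), 'wx': np.float64(-0.05), 'wy': np.float64(0.12), 'wz': np.float64(-0.09)}
{'dx': np.float64(0.0003), 'dy': np.float64(0.0065), 'dz': np.float64(0.0203), 'wx': np.float64(-0.05), 'wy': np.float64(0.12), 'wz': np.float64(-0.09)}
{'dx': np.float64(0.0002), 'dy': np.float64(0.0065), 'dz': np.float64(0.0203), 'wx': np.float64(-0.05), 'wy': np.float64(0.12), 'wz': np.float64(-0.09)}
{'dx': np.float64(0.0002), 'dy': np.float64(0.0065), 'dz': np.float64(0.0203), 'wx': np.float64(-0.05), 'wy': np.float64(0.12), 'wz': np.float64(-0.09)}
```

View pics/w2c.png

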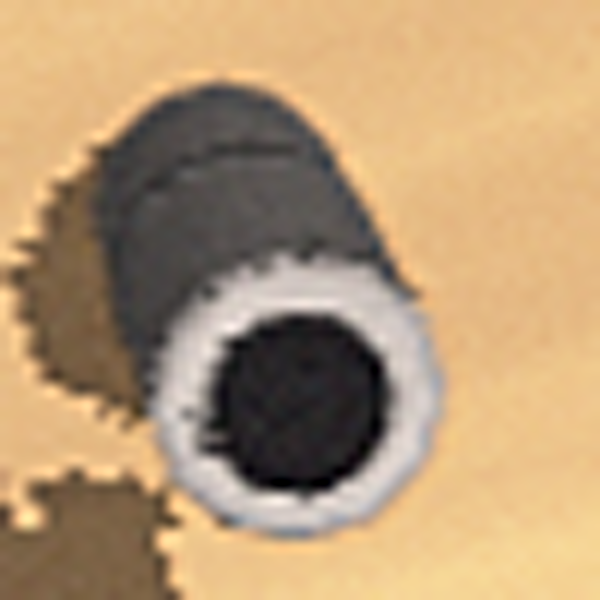

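```bash
python3 -m inch '[{"dx":0,"dy":0.0066,"dz":0.020,"wx":0,"wy":0.1,"wz":0},{"dx":0,"dy":0.0066,"dz":0.020,"wx":0,"wy":0.1,"wz":0},{"dx":0,"dy":0.0066,"dz":0.020,"wx":0,"wy":0.1,"wz":0},{"dx":0,"dy":0.0066,"dz":0.020,"wx":0,"wy":0.1,"wz":0},{"dx":0,"dy":0.0066,"dz":0.020,"wx":0,"wy":0.1,"wz":0},{"dx":0,"dy":0.0066,"dz":0.020,"wx":0,"wy":0.1,"wz":0},{"dx":0,"dy":0,"dz":0,"wx":0,"wy":0,"wz":0},{"dx":0,"dy":0,"dz":0,"wx":0,"wy":0,"wz":0}]' 0.6; python3 - <<'E'
from h import *
st,T=info()
p,d=grab_frame('wrist');C=cam('wrist',st);np.savez('pics/w3.npz',p=p,d=d,**{'K':C[0],'R':C[1],'o':C[2]})
q=p[:,:,::-1].copy()
u,v=proj(C,[553,299.3,60]);print(u*800/512,v*800/512);cv2.circle(q,(int(u),int(v)),2,(0,255,0),1)
cv2.imwrite('pics/w3.png',cv2.resize(q,(800,600)))
plan([553,299.3,90],162,1)
E
```

```text
clock: 6.7
tcp_pos: [552.9, 287.4, 88.1]
ee_rot: [-0.001, 0.166, 0.986, -0.005]
contact_force: [0.5, -0.2, -0.5]
finger_gap: 51.5
t 6.70 tcp [552.9 287.4  88.1] xang 160.83 z [-0.004 -0.01  -1.   ] F [ 0.5 -0.2 -0.5] gap 51.5 j [ 0.38  0.41 -0.22  0.96 -0.01  0.71]
437.516640433613 387.48280522768266
t 6.75 tcp [552.7 287.3  88.1] xang 160.83 z [-0.004 -0.011 -1.   ] F [-1.3 -0.8 -0.6] gap 51.1 j [ 0.38  0.41 -0.22  0.96 -0.01  0.71]
{'dx': np.float64(0.0036), 'dy': np.float64(0.0114), 'dz': np.float64(-0.002), 'wx': np.float64(-0.65), 'wy': np.float64(-0.02), 'wz': np.float64(-1.17)}
```

View pics/w3.png

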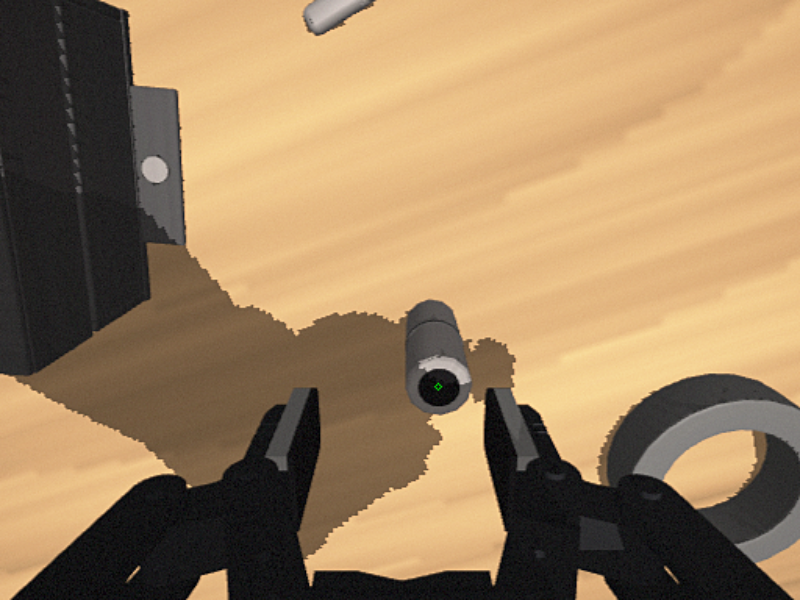

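```bash
python3 -m inch '[{"dx":0.0036,"dy":0.0114,"dz":0,"wx":-0.6,"wy":0,"wz":-1.2},{"dx":0,"dy":0,"dz":0,"wx":0,"wy":0,"wz":0},{"dx":0,"dy":0,"dz":0,"wx":0,"wy":0,"wz":0}]'; python3 -c "
from h import *
plan([553,299.3,50],162,3)"
```

```text
clock: 7.05
tcp_pos: [554.6, 299.8, 91.4]
ee_rot: [0.002, 0.156, 0.988, 0.001]
contact_force: [-0.4, -0.9, -0.0]
finger_gap: 51.5
t 7.05 tcp [554.6 299.8  91.4] xang 162.06 z [ 0.004  0.002 -1.   ] F [-0.4 -0.9 -0. ] gap 51.5 j [ 0.39  0.41 -0.21  0.95  0.    0.71]
{'dx': np.float64(0.0005), 'dy': np.float64(-0.0004), 'dz': np.float64(0.0138), 'wx': np.float64(0.06), 'wy': np.float64(0.06), 'wz': np.float64(0.02)}
{'dx': np.float64(0.0005), 'dy': np.float64(-0.0004), 'dz': np.float64(0.0138), 'wx': np.float64(0.06), 'wy': np.float64(0.06), 'wz': np.float64(0.02)}
{'dx': np.float64(0.0005), 'dy': np.float64(-0.0003), 'dz': np.float64(0.0138), 'wx': np.float64(0.06), 'wy': np.float64(0.06), 'wz': np.float64(0.02)}
```

```bash
python3 -m inch '[{"dx":0.0005,"dy":-0.0004,"dz":0.0138,"wx":0,"wy":0,"wz":0},{"dx":0.0005,"dy":-0.0004,"dz":0.0138,"wx":0,"wy":0,"wz":0},{"dx":0.0005,"dy":-0.0004,"dz":0.0138,"wx":0,"wy":0,"wz":0},{"dx":0,"dy":0,"dz":0,"wx":0,"wy":0,"wz":0}]'; python3 -c "
from h import *
plan([553,299.3,50],162,1)"
```

```text
clock: 7.45
tcp_pos: [553.2, 299.5, 47.5]
ee_rot: [0.003, 0.156, 0.988, 0.002]
contact_force: [-0.9, 0.4, -1.4]
finger_gap: 51.1
t 7.45 tcp [553.2 299.5  47.5] xang 162.08 z [ 0.006  0.002 -1.   ] F [-0.9  0.4 -1.4] gap 51.1 j [ 0.39  0.45 -0.25  0.87 -0.    0.71]
{'dx': np.float64(0.0002), 'dy': np.float64(-0.0002), 'dz': np.float64(-0.0025), 'wx': np.float64(0.23), 'wy': np.float64(0.27), 'wz': np.float64(0.09)}
```

```bash
python3 -m inch '[{"dx":0,"dy":0,"dz":-0.0025,"wx":0.2,"wy":0.3,"wz":0},{"dx":0,"dy":0,"dz":0,"wx":0,"wy":0,"wz":0}]'; python3 -m inch '[{"dx":0,"dy":0,"dz":0,"wx":0,"wy":0,"wz":0},{"dx":0,"dy":0,"dz":0,"wx":0,"wy":0,"wz":0},{"dx":0,"dy":0,"dz":0,"wx":0,"wy":0,"wz":0},{"dx":0,"dy":0,"dz":0,"wx":0,"wy":0,"wz":0},{"dx":0,"dy":0,"dz":0,"wx":0,"wy":0,"wz":0},{"dx":0,"dy":0,"dz":0,"wx":0,"wy":0,"wz":0}]' 0 35;python3 -c "
from h import *
info()"
```

```text
clock: 7.65
tcp_pos: [552.1, 299.0, 48.5]
ee_rot: [-0.002, 0.156, 0.988, -0.001]
contact_force: [-0.3, 0.1, 0.1]
finger_gap: 51.2
clock: 8.25
tcp_pos: [553.0, 299.3, 49.6]
ee_rot: [-0.001, 0.156, 0.988, -0.0]
contact_force: [-0.2, 0.5, -1.2]
finger_gap: 21.0
t 8.25 tcp [553.  299.3  49.6] xang 162.08 z [-0.002  0.    -1.   ] F [-0.2  0.5 -1.2] gap 21.0 j [ 0.39  0.45 -0.24  0.88  0.    0.71]
```

```bash
python3 -m inch '[{"dx":0,"dy":0,"dz":-0.03,"wx":0,"wy":0,"wz":0},{"dx":0,"dy":0,"dz":-0.04,"wx":0,"wy":0,"wz":0},{"dx":0,"dy":0,"dz":-0.04,"wx":0,"wy":0,"wz":0},{"dx":0,"dy":0,"dz":-0.02,"wx":0,"wy":0,"wz":0}]'; python3 -c "
from h import *
plan([541,-56,180],162,9)"
```

```text
clock: 8.65
tcp_pos: [548.9, 297.4, 177.5]
ee_rot: [-0.007, 0.156, 0.988, -0.004]
contact_force: [0.4, -0.3, -0.2]
finger_gap: 21.5
t 8.65 tcp [548.9 297.4 177.5] xang 162.07 z [-0.014 -0.005 -1.   ] F [ 0.4 -0.3 -0.2] gap 21.5 j [ 0.39  0.33 -0.12  1.14  0.    0.71]
{'dx': np.float64(-0.0112), 'dy': np.float64(-0.0376), 'dz': np.float64(-0.0001), 'wx': np.float64(-0.06), 'wy': np.float64(-0.08), 'wz': np.float64(0.01)}
{'dx': np.float64(-0.0113), 'dy': np.float64(-0.0376), 'dz': np.float64(-0.0001), 'wx': np.float64(-0.06), 'wy': np.float64(-0.08), 'wz': np.float64(0.01)}
{'dx': np.float64(-0.0113), 'dy': np.float64(-0.0376), 'dz': np.float64(-0.0001), 'wx': np.float64(-0.06), 'wy': np.float64(-0.08), 'wz': np.float64(0.01)}
{'dx': np.float64(-0.0113), 'dy': np.float64(-0.0376), 'dz': np.float64(-0.0001), 'wx': np.float64(-0.06), 'wy': np.float64(-0.08), 'wz': np.float64(0.01)}
{'dx': np.float64(-0.0113), 'dy': np.float64(-0.0376), 'dz': np.float64(-0.0002), 'wx': np.float64(-0.06), 'wy': np.float64(-0.08), 'wz': np.float64(0.01)}
{'dx': np.float64(-0.0113), 'dy': np.float64(-0.0376), 'dz': np.float64(-0.0002), 'wx': np.float64(-0.06), 'wy': np.float64(-0.08), 'wz': np.float64(0.01)}
{'dx': np.float64(-0.0113), 'dy': np.float64(-0.0376), 'dz': np.float64(-0.0002), 'wx': np.float64(-0.06), 'wy': np.float64(-0.08), 'wz': np.float64(0.01)}
{'dx': np.float64(-0.0113), 'dy': np.float64(-0.0376), 'dz': np.float64(-0.0002), 'wx': np.float64(-0.06), 'wy': np.float64(-0.08), 'wz': np.float64(0.01)}
{'dx': np.float64(-0.0113), 'dy': np.float64(-0.0376), 'dz': np.float64(-0.0003), 'wx': np.float64(-0.06), 'wy': np.float64(-0.08), 'wz': np.float64(0.01)}
```

```bash
python3 -m inch '[{"dx":-0.010,"dy":-0.037,"dz":0,"wx":0,"wy":0,"wz":0},{"dx":-0.011,"dy":-0.0376,"dz":0,"wx":0,"wy":0,"wz":0},{"dx":-0.011,"dy":-0.0376,"dz":0,"wx":0,"wy":0,"wz":0},{"dx":-0.011,"dy":-0.0376,"dz":0,"wx":0,"wy":0,"wz":0},{"dx":-0.011,"dy":-0.0376,"dz":0,"wx":0,"wy":0,"wz":0},{"dx":-0.011,"dy":-0.0376,"dz":0,"wx":0,"wy":0,"wz":0},{"dx":-0.010,"dy":-0.0376,"dz":0,"wx":0,"wy":0,"wz":0},{"dx":-0.008,"dy":-0.025,"dz":0,"wx":0,"wy":0,"wz":0},{"dx":0,"dy":0,"dz":0,"wx":0,"wy":0,"wz":0},{"dx":0,"dy":0,"dz":0,"wx":0,"wy":0,"wz":0}]'; python3 -c "
from h import *
plan([543.5,-58.5,110],162,4)"
```

```text
clock: 9.65
tcp_pos: [543.5, -10.1, 185.0]
ee_rot: [0.001, 0.154, 0.988, -0.0]
contact_force: [1.0, 0.3, -1.5]
finger_gap: 20.8
t 9.65 tcp [543.5 -10.1 185. ] xang 162.25 z [ 0.001 -0.001 -1.   ] F [ 1.   0.3 -1.5] gap 20.8 j [-0.14  0.18 -0.3   1.09 -0.    0.17]
{'dx': np.float64(-0.0037), 'dy': np.float64(-0.0115), 'dz': np.float64(0.0188), 'wx': np.float64(-0.01), 'wy': np.float64(0.02), 'wz': np.float64(0.06)}
{'dx': np.float64(-0.0037), 'dy': np.float64(-0.0115), 'dz': np.float64(0.0188), 'wx': np.float64(-0.01), 'wy': np.float64(0.02), 'wz': np.float64(0.06)}
{'dx': np.float64(-0.0037), 'dy': np.float64(-0.0115), 'dz': np.float64(0.0188), 'wx': np.float64(-0.01), 'wy': np.float64(0.02), 'wz': np.float64(0.06)}
{'dx': np.float64(-0.0037), 'dy': np.float64(-0.0115), 'dz': np.float64(0.0188), 'wx': np.float64(-0.01), 'wy': np.float64(0.02), 'wz': np.float64(0.06)}
```

```bash
python3 -m inch '[{"dx":-0.004,"dy":-0.012,"dz":0.015,"wx":0,"wy":0,"wz":0},{"dx":-0.004,"dy":-0.012,"dz":0.018,"wx":0,"wy":0,"wz":0},{"dx":-0.004,"dy":-0.012,"dz":0.018,"wx":0,"wy":0,"wz":0},{"dx":-0.003,"dy":-0.0115,"dz":0.015,"wx":0,"wy":0,"wz":0},{"dx":0,"dy":0,"dz":0,"wx":0,"wy":0,"wz":0},{"dx":0,"dy":0,"dz":0,"wx":0,"wy":0,"wz":0}]'; python3 - <<'E'
from h import *
plan([543.5,-58.5,92],162,1)
st,T=info()
p,d=grab_frame('wrist');C=cam('wrist',st);np.savez('pics/w4.npz',p=p,d=d,**{'K':C[0],'R':C[1],'o':C[2]})
q=p[:,:,::-1].copy()
u,v=proj(C,[543.5,-58.5,24]);print(u*800/512,v*800/512);cv2.circle(q,(int(u),int(v)),2,(0,255,0),1)
s=st['tcp_pos']+T@[0,0,50-.5];
for s in (st['tcp_pos']+T@[0,0,49.5],st['tcp_pos']-T@[0,0,10.5]):
  u,v=proj(C,s);print(u*800/512,v*800/512);cv2.circle(q,(int(u),int(v)),2,(0,0,255),1)
cv2.imwrite('pics/w4.png',cv2.resize(q,(800,600)))
E
```

```text
clock: 10.25
tcp_pos: [545.0, -54.8, 118.2]
ee_rot: [0.002, 0.15, 0.989, 0.001]
contact_force: [-0.1, -1.0, -1.8]
finger_gap: 21.0
t 10.25 tcp [545.  -54.8 118.2] xang 162.73 z [ 0.004  0.002 -1.   ] F [-0.1 -1.  -1.8] gap 21.0 j [-0.22  0.25 -0.37  0.95  0.    0.08]
{'dx': np.float64(0.0004), 'dy': np.float64(-0.004), 'dz': np.float64(0.0262), 'wx': np.float64(0.17), 'wy': np.float64(0.17), 'wz': np.float64(0.73)}
t 10.25 tcp [545.  -54.8 118.2] xang 162.73 z [ 0.004  0.002 -1.   ] F [-0.1 -1.  -1.8] gap 21.0 j [-0.22  0.25 -0.37  0.95  0.    0.08]
392.32591783085536 323.5985399840734
401.98723817082424 368.872863957181
402.6207844665851 472.5074359105097
```

View pics/w4.png

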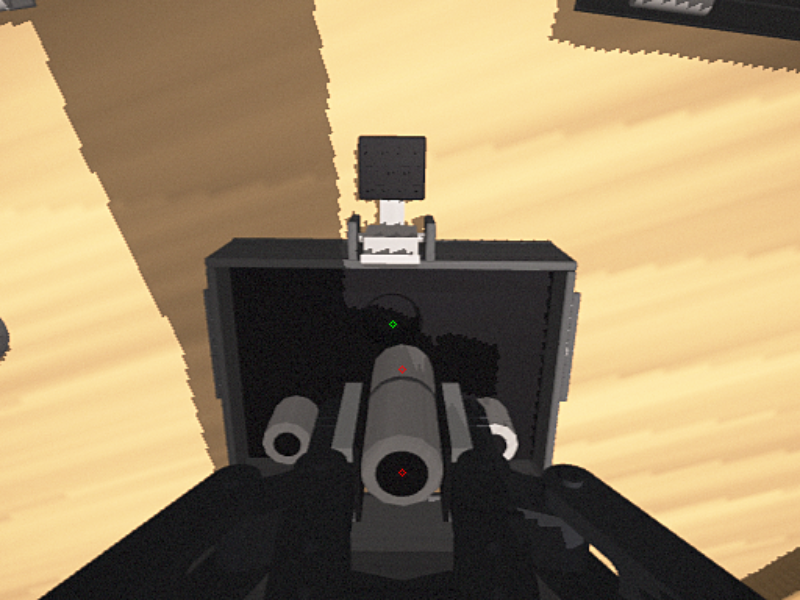

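The socket's axis matches my red dots, and the pocket shows faintly near (392,322). I'll zoom in with the contrast raised.

```bash
python3 - <<'E'
from h import *
D=np.load('pics/w4.npz');C=(D['K'],D['R'],D['o'])
k=D['p'][175:235,215:290,::-1].astype(float)
k=np.clip(255*(k/90)**.5,0,255).astype(np.uint8);cv2.imwrite('pics/w4c.png',cv2.resize(k,(750,600),interpolation=2))
for x,y in [(0,0),(12.5,0),(-12.5,0),(0,12.5),(0,-12.5)]:
    u,v=proj(C,[543.5+x,-58.5+y,24]);print((u-215)*10,(v-175)*10)
E
```

```text
360.88587411747426 321.0306558980696
413.66174843551335 476.3974099793927
306.2829164011714 160.28515592779115
530.9633494663211 271.35904748027997
192.51691148292252 370.20328833831
```

View pics/w4c.png

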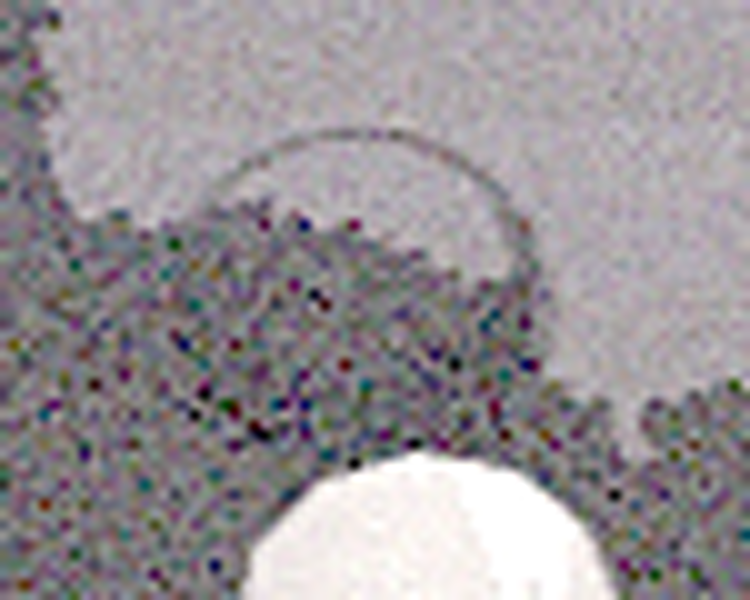

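```bash
python3 -m inch '[{"dx":0.0004,"dy":-0.004,"dz":0.013,"wx":0.1,"wy":0.1,"wz":0.7},{"dx":0,"dy":0,"dz":0.013,"wx":0,"wy":0,"wz":0},{"dx":0,"dy":0,"dz":0,"wx":0,"wy":0,"wz":0},{"dx":0,"dy":0,"dz":0,"wx":0,"wy":0,"wz":0}]'; python3 -c "
from h import *
plan([543.1,-58.4,80],162,1)"
```

```text
clock: 10.7
tcp_pos: [544.9, -56.8, 92.1]
ee_rot: [0.002, 0.155, 0.988, 0.001]
contact_force: [0.3, -0.9, -1.7]
finger_gap: 20.9
t 10.70 tcp [544.9 -56.8  92.1] xang 162.16 z [ 0.005  0.    -1.   ] F [ 0.3 -0.9 -1.7] gap 20.9 j [-0.22  0.28 -0.4   0.89  0.    0.09]
{'dx': np.float64(0.0012), 'dy': np.float64(-0.0021), 'dz': np.float64(0.012), 'wx': np.float64(0.11), 'wy': np.float64(0.25), 'wz': np.float64(0.16)}
```

```bash
python3 -m inch '[{"dx":0.0015,"dy":-0.0021,"dz":0.005,"wx":0.1,"wy":0.3,"wz":0.1},{"dx":0,"dy":0,"dz":0.005,"wx":0,"wy":0,"wz":0},{"dx":0,"dy":0,"dz":0,"wx":0,"wy":0,"wz":0}]'; python3 -c "
from h import *
plan([543.1,-58.4,76],162,1)"
```

```text
clock: 11.0
tcp_pos: [542.9, -58.4, 81.6]
ee_rot: [-0.0, 0.156, 0.988, 0.0]
contact_force: [0.2, 0.7, -1.0]
finger_gap: 21.3
t 11.00 tcp [542.9 -58.4  81.6] xang 162.05 z [-0.001  0.    -1.   ] F [ 0.2  0.7 -1. ] gap 21.3 j [-0.23  0.29 -0.4   0.88  0.    0.09]
{'dx': np.float64(-0.0002), 'dy': np.float64(0.0), 'dz': np.float64(0.0056), 'wx': np.float64(0.0), 'wy': np.float64(-0.04), 'wz': np.float64(0.05)}
```

```bash
python3 -m inch '[{"dx":0,"dy":0,"dz":0.003,"wx":0,"wy":0,"wz":0},{"dx":0,"dy":0,"dz":0.003,"wx":0,"wy":0,"wz":0},{"dx":0,"dy":0,"dz":0.002,"wx":0,"wy":0,"wz":0}]';python3 -m inch '[{"dx":0,"dy":0,"dz":0.002,"wx":0,"wy":0,"wz":0},{"dx":0,"dy":0,"dz":0.0015,"wx":0,"wy":0,"wz":0}]'; python3 -c "
from h import *
plan([543.1,-58.4,56],162,1)"
```

```text
clock: 11.3
tcp_pos: [543.5, -58.6, 73.5]
ee_rot: [0.0, 0.156, 0.988, 0.0]
contact_force: [-0.9, 0.8, -1.2]
finger_gap: 21.0
clock: 11.5
tcp_pos: [543.5, -58.7, 69.6]
ee_rot: [0.0, 0.156, 0.988, 0.0]
contact_force: [-0.1, 0.0, -0.7]
finger_gap: 21.1
t 11.50 tcp [543.5 -58.7  69.6] xang 162.03 z [ 0.001  0.    -1.   ] F [-0.1  0.  -0.7] gap 21.1 j [-0.23  0.3  -0.41  0.85  0.    0.09]
{'dx': np.float64(0.0005), 'dy': np.float64(0.0001), 'dz': np.float64(0.0136), 'wx': np.float64(0.01), 'wy': np.float64(0.03), 'wz': np.float64(0.03)}
```

It entered cleanly: the bottom is about 4 mm below the mouth with no contact force.

```bash
python3 -m inch '[{"dx":0.0002,"dy":0,"dz":0.002,"wx":0,"wy":0,"wz":0},{"dx":0.0002,"dy":0,"dz":0.002,"wx":0,"wy":0,"wz":0},{"dx":0,"dy":0,"dz":0.002,"wx":0,"wy":0,"wz":0}]';python3 -m inch '[{"dx":0,"dy":0,"dz":0.002,"wx":0,"wy":0,"wz":0},{"dx":0,"dy":0,"dz":0.0015,"wx":0,"wy":0,"wz":0}]'; python3 -m inch '[{"dx":0,"dy":0,"dz":0.0015,"wx":0,"wy":0,"wz":0}]'
```

```text
clock: 11.8
tcp_pos: [543.3, -58.6, 63.3]
ee_rot: [0.0, 0.156, 0.988, 0.0]
contact_force: [0.4, 1.0, -1.3]
finger_gap: 20.8
clock: 12.0
tcp_pos: [543.2, -58.5, 59.4]
ee_rot: [0.0, 0.156, 0.988, 0.0]
contact_force: [0.1, 0.9, -0.6]
finger_gap: 21.0
clock: 12.1
tcp_pos: [543.2, -58.5, 57.8]
ee_rot: [0.0, 0.156, 0.988, 0.0]
contact_force: [-0.5, -0.3, -0.8]
finger_gap: 21.2
```

```bash
python3 -m inch '[{"dx":0,"dy":0,"dz":0.001,"wx":0,"wy":0,"wz":0},{"dx":0,"dy":0,"dz":0.001,"wx":0,"wy":0,"wz":0}]';python3 -m inch '[{"dx":0,"dy":0,"dz":0.0007,"wx":0,"wy":0,"wz":0}]'
```

```text
clock: 12.3
tcp_pos: [543.2, -58.5, 55.5]
ee_rot: [0.0, 0.156, 0.988, 0.0]
contact_force: [0.9, 0.7, -1.4]
finger_gap: 20.8
clock: 12.4
tcp_pos: [543.4, -58.5, 55.1]
ee_rot: [0.0, 0.156, 0.988, 0.0]
contact_force: [-1.8, 0.3, 6.1]
finger_gap: 20.7
```

It bottomed out at z 55.1, where I expected it. I'll release and rise.

```bash
python3 -m inch '[{"dx":0,"dy":0,"dz":0,"wx":0,"wy":0,"wz":0},{"dx":0,"dy":0,"dz":0,"wx":0,"wy":0,"wz":0},{"dx":0,"dy":0,"dz":0,"wx":0,"wy":0,"wz":0},{"dx":0,"dy":0,"dz":0,"wx":0,"wy":0,"wz":0}]' 0.5;python3 -m inch '[{"dx":0,"dy":0,"dz":-0.005,"wx":0,"wy":0,"wz":0},{"dx":0,"dy":0,"dz":-0.015,"wx":0,"wy":0,"wz":0},{"dx":0,"dy":0,"dz":-0.04,"wx":0,"wy":0,"wz":0},{"dx":0,"dy":0,"dz":-0.04,"wx":0,"wy":0,"wz":0},{"dx":0,"dy":0,"dz":-0.04,"wx":0,"wy":0,"wz":0}]'; python3 - <<'E'
from h import *
st,T=info()
p,d=grab_frame('wrist');C=cam('wrist',st)
q=p[:,:,::-1].copy()
for z in (66,):
  u,v=proj(C,[543.2,-58.5,z]);print(u*800/512,v*800/512, d[int(v)-1:int(v)+2,int(u)-8:int(u)+9:8]);cv2.circle(q,(int(u),int(v)),2,(0,255,0),1)
cv2.imwrite('pics/w5.png',cv2.resize(q,(800,600)))
P,u,v=cloud(C,d);m=(np.hypot(P[:,0]-543.2,P[:,1]+58.5)<12)&(P[:,2]<90);print(np.percentile(P[m][:,2],[50,75,90,98]))
E
```

```text
clock: 12.8
tcp_pos: [544.3, -58.8, 55.8]
ee_rot: [0.001, 0.156, 0.988, 0.0]
contact_force: [0.2, 0.6, 0.2]
finger_gap: 42.4
clock: 13.3
tcp_pos: [538.1, -57.5, 193.9]
ee_rot: [-0.007, 0.156, 0.988, 0.001]
contact_force: [0.4, -0.3, -0.6]
finger_gap: 42.6
t 13.30 tcp [538.1 -57.5 193.9] xang 162.03 z [-0.013  0.003 -1.   ] F [ 0.4 -0.3 -0.6] gap 42.6 j [-0.23  0.18 -0.28  1.13  0.    0.09]
402.91555792535087 313.751545364219 [[263.0991  262.84802 263.54025]
 [263.4057  263.4729  263.8025 ]
 [264.76846 263.1796  263.54404]]
[65.19995195 66.13301197 66.6076136  67.2646319 ]
```

View pics/w5.png

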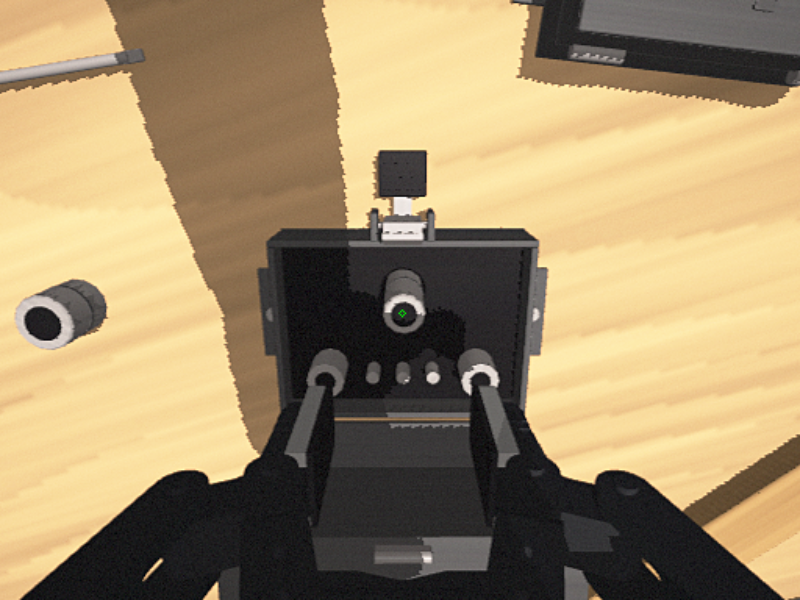

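Socket stands in the pocket with its top at about z 66, which means fully down. Next I'll go over and behind the lid with the fingers shut.

```bash
cat >> h.py <<'E'
th=np.radians(-18);A=np.array([[np.cos(th),-np.sin(th),0],[np.sin(th),np.cos(th),0],[0,0,1]]);O=np.array([563.8,-65.3,0])
def loc(): 
    st,T=info();L=A.T@(st["tcp_pos"]-O);print("local tcp",L.round(1),"tip z %.1f"%(L[2]-22));return L
def lplan(l,n): plan(O+A@np.array(l,float),162,n)
E
python3 -m inch '[{"dx":0,"dy":0,"dz":-0.035,"wx":0,"wy":0,"wz":0},{"dx":-0.01,"dy":0,"dz":-0.01,"wx":0,"wy":0,"wz":0}]' 0 40;python3 -c "
from h import *
loc();lplan([108,0,232],4)"
```

```text
clock: 13.55
tcp_pos: [552.4, -61.4, 250.9]
ee_rot: [0.001, 0.156, 0.988, 0.0]
contact_force: [0.9, 0.2, 0.4]
finger_gap: 14.1
t 13.55 tcp [552.4 -61.4 250.9] xang 162.05 z [ 0.003 -0.    -1.   ] F [0.9 0.2 0.4] gap 14.1 j [-0.23  0.15 -0.18  1.23  0.    0.09]
local tcp [-1.210e+01  2.000e-01  2.509e+02] tip z 228.9
t 13.55 tcp [552.4 -61.4 250.9] xang 162.05 z [ 0.003 -0.    -1.   ] F [0.9 0.2 0.4] gap 14.1 j [-0.23  0.15 -0.18  1.23  0.    0.09]
{'dx': np.float64(-0.03), 'dy': np.float64(-0.0001), 'dz': np.float64(0.0048), 'wx': np.float64(0.01), 'wy': np.float64(0.04), 'wz': np.float64(0.01)}
{'dx': np.float64(-0.03), 'dy': np.float64(-0.0001), 'dz': np.float64(0.0048), 'wx': np.float64(0.01), 'wy': np.float64(0.04), 'wz': np.float64(0.01)}
{'dx': np.float64(-0.03), 'dy': np.float64(-0.0001), 'dz': np.float64(0.0048), 'wx': np.float64(0.01), 'wy': np.float64(0.04), 'wz': np.float64(0.01)}
{'dx': np.float64(-0.03), 'dy': np.float64(-0.0), 'dz': np.float64(0.0047), 'wx': np.float64(0.01), 'wy': np.float64(0.04), 'wz': np.float64(0.01)}
```

```bash
python3 -m inch '[{"dx":-0.03,"dy":0,"dz":0.002,"wx":0,"wy":0,"wz":0},{"dx":-0.03,"dy":0,"dz":0.002,"wx":0,"wy":0,"wz":0},{"dx":-0.03,"dy":0,"dz":0.002,"wx":0,"wy":0,"wz":0},{"dx":-0.03,"dy":0,"dz":0.002,"wx":0,"wy":0,"wz":0},{"dx":0,"dy":0,"dz":0,"wx":0,"wy":0,"wz":0},{"dx":0,"dy":0,"dz":0,"wx":0,"wy":0,"wz":0}]';python3 -c "
from h import *
loc();lplan([108,0,155],4)"
```

```text
clock: 14.15
tcp_pos: [673.0, -100.2, 249.2]
ee_rot: [0.007, 0.156, 0.988, -0.0]
contact_force: [-0.8, -0.5, 0.5]
finger_gap: -0.5
t 14.15 tcp [ 673.  -100.2  249.2] xang 162.07 z [ 0.013 -0.003 -1.   ] F [-0.8 -0.5  0.5] gap -0.5 j [-0.24  0.37  0.09  1.28  0.    0.07]
local tcp [114.7   0.6 249.2] tip z 227.2
t 14.15 tcp [ 673.  -100.2  249.2] xang 162.07 z [ 0.013 -0.003 -1.   ] F [-0.8 -0.5  0.5] gap -0.5 j [-0.24  0.37  0.09  1.28  0.    0.07]
{'dx': np.float64(0.002), 'dy': np.float64(-0.0002), 'dz': np.float64(0.0235), 'wx': np.float64(0.02), 'wy': np.float64(0.19), 'wz': np.float64(0.02)}
{'dx': np.float64(0.0019), 'dy': np.float64(-0.0002), 'dz': np.float64(0.0235), 'wx': np.float64(0.02), 'wy': np.float64(0.19), 'wz': np.float64(0.02)}
{'dx': np.float64(0.0018), 'dy': np.float64(-0.0002), 'dz': np.float64(0.0235), 'wx': np.float64(0.02), 'wy': np.float64(0.19), 'wz': np.float64(0.02)}
{'dx': np.float64(0.0017), 'dy': np.float64(-0.0001), 'dz': np.float64(0.0235), 'wx': np.float64(0.02), 'wy': np.float64(0.19), 'wz': np.float64(0.02)}
```

```bash
python3 -m inch '[{"dx":0,"dy":0,"dz":0.0235,"wx":0,"wy":0.2,"wz":0},{"dx":0,"dy":0,"dz":0.0235,"wx":0,"wy":0.2,"wz":0},{"dx":0,"dy":0,"dz":0.0235,"wx":0,"wy":0.2,"wz":0},{"dx":0,"dy":0,"dz":0.02,"wx":0,"wy":0.2,"wz":0},{"dx":0,"dy":0,"dz":0,"wx":0,"wy":0,"wz":0}]';python3 -c "
from h import *
loc();lplan([90,0,155],3)"
```

```text
clock: 14.65
tcp_pos: [670.7, -98.9, 158.7]
ee_rot: [0.0, 0.155, 0.988, 0.001]
contact_force: [-1.3, 0.1, -0.6]
finger_gap: -0.4
t 14.65 tcp [670.7 -98.9 158.7] xang 162.11 z [ 0.001  0.001 -1.   ] F [-1.3  0.1 -0.6] gap -0.4 j [-0.24  0.43 -0.02  1.12  0.    0.07]
local tcp [112.1   1.  158.7] tip z 136.7
t 14.65 tcp [670.7 -98.9 158.7] xang 162.11 z [ 0.001  0.001 -1.   ] F [-1.3  0.1 -0.6] gap -0.4 j [-0.24  0.43 -0.02  1.12  0.    0.07]
{'dx': np.float64(0.0074), 'dy': np.float64(-0.0003), 'dz': np.float64(0.0012), 'wx': np.float64(0.03), 'wy': np.float64(0.0), 'wz': np.float64(0.04)}
{'dx': np.float64(0.0074), 'dy': np.float64(-0.0003), 'dz': np.float64(0.0012), 'wx': np.float64(0.03), 'wy': np.float64(0.0), 'wz': np.float64(0.04)}
{'dx': np.float64(0.0074), 'dy': np.float64(-0.0003), 'dz': np.float64(0.0012), 'wx': np.float64(0.03), 'wy': np.float64(0.0), 'wz': np.float64(0.04)}
```

```bash
python3 -m inch '[{"dx":0.007,"dy":0,"dz":0.001,"wx":0,"wy":0,"wz":0},{"dx":0.007,"dy":0,"dz":0.001,"wx":0,"wy":0,"wz":0},{"dx":0.005,"dy":0,"dz":0,"wx":0,"wy":0,"wz":0},{"dx":0.005,"dy":0,"dz":0,"wx":0,"wy":0,"wz":0},{"dx":0.005,"dy":0,"dz":0,"wx":0,"wy":0,"wz":0}]';python3 -m inch '[{"dx":0.005,"dy":0,"dz":0,"wx":0,"wy":0,"wz":0},{"dx":0.005,"dy":0,"dz":0,"wx":0,"wy":0,"wz":0}]';python3 -c "
from h import *
loc()"
```

```text
clock: 15.15
tcp_pos: [642.0, -89.3, 161.8]
ee_rot: [0.004, 0.155, 0.988, 0.0]
contact_force: [0.9, 0.4, -0.5]
finger_gap: 0.1
clock: 15.35
tcp_pos: [632.9, -86.4, 163.2]
ee_rot: [0.005, 0.155, 0.988, 0.0]
contact_force: [0.3, -0.2, -1.1]
finger_gap: 0.1
t 15.35 tcp [632.9 -86.4 163.2] xang 162.13 z [ 0.011 -0.001 -1.   ] F [ 0.3 -0.2 -1.1] gap 0.1 j [-0.24  0.35 -0.12  1.09  0.    0.07]
local tcp [ 72.3   1.3 163.2] tip z 141.2
```

```bash
python3 -c "
from h import *
p,d=grab_frame('scene');cv2.imwrite('pics/s3.png',cv2.resize(p[90:290,170:370,::-1],(600,600)))
"
```

```text
(no output)
```

View pics/s3.png

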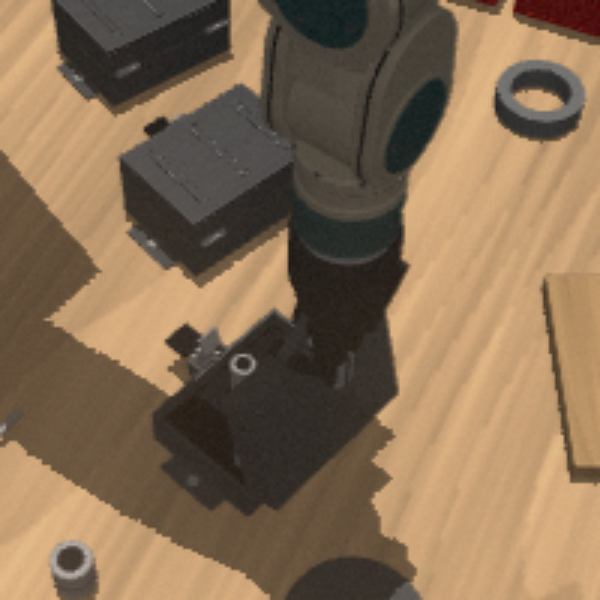

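The fingers are behind the lid and visible from the rear side at (345,375). I'll keep pushing gently.

```bash
python3 -m inch '[{"dx":0.007,"dy":0,"dz":0.001,"wx":0,"wy":0.1,"wz":0},{"dx":0.007,"dy":0,"dz":0.001,"wx":0,"wy":0.1,"wz":0},{"dx":0.007,"dy":0,"dz":0.001,"wx":0,"wy":0.1,"wz":0},{"dx":0.007,"dy":0,"dz":0.001,"wx":0,"wy":0,"wz":0}]';python3 -m inch '[{"dx":0.007,"dy":0,"dz":0.001,"wx":0,"wy":0,"wz":0},{"dx":0.007,"dy":0,"dz":0.001,"wx":0,"wy":0,"wz":0}]';python3 -c "
from h import *
loc()"
```

```text
clock: 15.8
tcp_pos: [605.7, -77.5, 160.4]
ee_rot: [0.004, 0.155, 0.988, 0.0]
contact_force: [1.7, -0.5, -0.7]
finger_gap: 0.7
clock: 16.0
tcp_pos: [590.6, -72.7, 157.5]
ee_rot: [0.004, 0.155, 0.988, 0.001]
contact_force: [1.5, -0.1, 0.1]
finger_gap: 0.3
t 16.00 tcp [590.6 -72.7 157.5] xang 162.13 z [ 0.008 -0.    -1.   ] F [ 1.5 -0.1  0.1] gap 0.3 j [-0.23  0.28 -0.23  1.05  0.    0.08]
local tcp [ 27.8   1.3 157.5] tip z 135.5
```

```bash
python3 -m inch '[{"dx":0.007,"dy":0,"dz":0.001,"wx":0,"wy":0,"wz":0},{"dx":0.007,"dy":0,"dz":0.001,"wx":0,"wy":0,"wz":0},{"dx":0.007,"dy":0,"dz":0,"wx":0,"wy":0,"wz":0}]';python3 -m inch '[{"dx":0.007,"dy":0,"dz":0,"wx":0,"wy":0,"wz":0},{"dx":0.007,"dy":0,"dz":0,"wx":0,"wy":0,"wz":0}]';python3 -c "
from h import *
loc()
p,d=grab_frame('scene');cv2.imwrite('pics/s4.png',cv2.resize(p[90:290,170:370,::-1],(600,600)))"
```

```text
clock: 16.3
tcp_pos: [568.0, -65.4, 154.3]
ee_rot: [0.003, 0.155, 0.988, 0.001]
contact_force: [0.6, -0.6, 0.3]
finger_gap: -0.2
clock: 16.5
tcp_pos: [553.2, -60.6, 154.2]
ee_rot: [0.003, 0.155, 0.988, 0.001]
contact_force: [0.3, 0.5, 1.0]
finger_gap: -0.0
t 16.50 tcp [553.2 -60.6 154.2] xang 162.13 z [ 0.005  0.001 -1.   ] F [0.3 0.5 1. ] gap -0.0 j [-0.23  0.23 -0.31  1.03  0.    0.09]
local tcp [-11.6   1.2 154.2] tip z 132.2
```

View pics/s4.png

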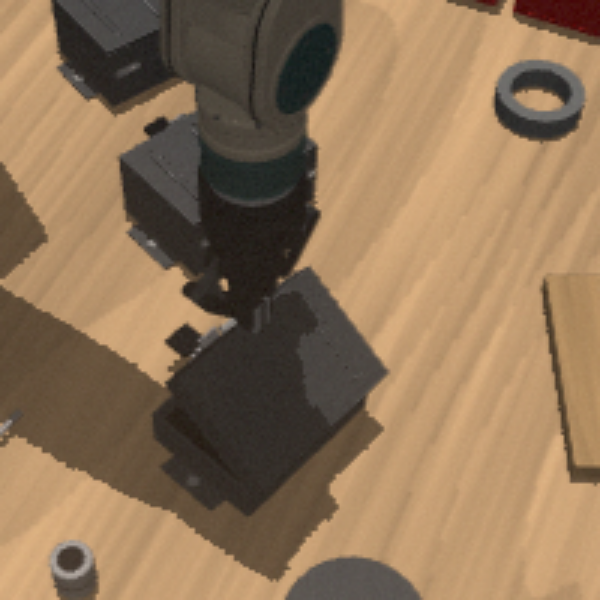

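The lid is about 35° open with the fingertip on its outer face near the front edge (250,315). I'll follow the arc down.

```bash
python3 -m inch '[{"dx":0.002,"dy":0,"dz":0.006,"wx":0,"wy":0,"wz":0},{"dx":0.002,"dy":0,"dz":0.006,"wx":0,"wy":0,"wz":0},{"dx":0.005,"dy":0,"dz":0.007,"wx":0,"wy":0,"wz":0},{"dx":0.005,"dy":0,"dz":0.007,"wx":0,"wy":0,"wz":0}]';python3 -c "
from h import *
loc()"
```

```text
clock: 16.95
tcp_pos: [532.6, -53.8, 129.5]
ee_rot: [-0.003, 0.155, 0.988, 0.001]
contact_force: [1.2, 0.1, 0.2]
finger_gap: -0.2
t 16.95 tcp [532.6 -53.8 129.5] xang 162.18 z [-0.005  0.004 -1.   ] F [1.2 0.1 0.2] gap -0.2 j [-0.22  0.22 -0.38  0.98  0.    0.09]
local tcp [-33.2   1.2 129.5] tip z 107.5
```

```bash
python3 -m inch '[{"dx":0.002,"dy":0,"dz":0.006,"wx":0,"wy":0,"wz":0},{"dx":0.002,"dy":0,"dz":0.006,"wx":0,"wy":0,"wz":0},{"dx":0.002,"dy":0,"dz":0.005,"wx":0,"wy":0,"wz":0}]';python3 -c "
from h import *
loc()"
```

```text
clock: 17.25
tcp_pos: [524.8, -51.3, 110.4]
ee_rot: [-0.004, 0.155, 0.988, 0.002]
contact_force: [-1.1, 0.5, 4.6]
finger_gap: -0.1
t 17.25 tcp [524.8 -51.3 110.4] xang 162.18 z [-0.008  0.005 -1.   ] F [-1.1  0.5  4.6] gap -0.1 j [-0.22  0.23 -0.41  0.94  0.    0.09]
local tcp [-41.5   1.3 110.4] tip z 88.4
```

```bash
python3 -m inch '[{"dx":0,"dy":0,"dz":0.002,"wx":0,"wy":0,"wz":0},{"dx":0,"dy":0,"dz":0.002,"wx":0,"wy":0,"wz":0}]';python3 -m inch '[{"dx":0,"dy":0,"dz":0.002,"wx":0,"wy":0,"wz":0},{"dx":0,"dy":0,"dz":0.002,"wx":0,"wy":0,"wz":0}]'; python3 -c "
from h import *
loc()"
```

```text
clock: 17.45
tcp_pos: [523.2, -50.8, 105.9]
ee_rot: [-0.006, 0.155, 0.988, 0.002]
contact_force: [-4.9, 0.9, 8.0]
finger_gap: -0.2
clock: 17.65
tcp_pos: [522.1, -50.4, 102.5]
ee_rot: [-0.008, 0.155, 0.988, 0.002]
contact_force: [-2.4, 0.1, 4.6]
finger_gap: -0.0
t 17.65 tcp [522.1 -50.4 102.5] xang 162.19 z [-0.014  0.007 -1.   ] F [-2.4  0.1  4.6] gap -0.0 j [-0.22  0.24 -0.42  0.93  0.    0.09]
local tcp [-44.2   1.3 102.5] tip z 80.5
```

```bash
python3 -m inch '[{"dx":-0.001,"dy":0,"dz":0.0015,"wx":0,"wy":-0.2,"wz":0},{"dx":-0.001,"dy":0,"dz":0.0015,"wx":0,"wy":-0.2,"wz":0}]';python3 -m inch '[{"dx":-0.0005,"dy":0,"dz":0.0015,"wx":0,"wy":-0.2,"wz":0}]'; python3 -c "
from h import *
loc()"
```

```text
clock: 17.85
tcp_pos: [524.6, -51.2, 99.2]
ee_rot: [-0.003, 0.155, 0.988, 0.002]
contact_force: [-0.2, 0.9, 0.2]
finger_gap: 0.4
clock: 17.95
tcp_pos: [525.6, -51.5, 97.4]
ee_rot: [-0.001, 0.155, 0.988, 0.001]
contact_force: [-0.8, 0.8, 0.3]
finger_gap: 0.0
t 17.95 tcp [525.6 -51.5  97.4] xang 162.18 z [-0.002  0.003 -1.   ] F [-0.8  0.8  0.3] gap 0.0 j [-0.22  0.24 -0.43  0.9   0.    0.09]
local tcp [-40.6   1.3  97.4] tip z 75.4
```

```bash
python3 -m inch '[{"dx":0,"dy":0,"dz":0.001,"wx":0,"wy":0,"wz":0}]';python3 -m inch '[{"dx":0,"dy":0,"dz":0.001,"wx":0,"wy":0,"wz":0}]'; python3 -m inch '[{"dx":0,"dy":0,"dz":0.001,"wx":0,"wy":0,"wz":0}]'; python3 -c "
from h import *
loc()"
```

```text
clock: 18.05
tcp_pos: [525.4, -51.5, 96.0]
ee_rot: [-0.001, 0.155, 0.988, 0.001]
contact_force: [-1.1, 0.7, 1.4]
finger_gap: 0.1
clock: 18.15
tcp_pos: [525.2, -51.4, 94.8]
ee_rot: [-0.002, 0.155, 0.988, 0.001]
contact_force: [-1.5, 0.5, 1.6]
finger_gap: -0.0
clock: 18.25
tcp_pos: [525.1, -51.3, 94.2]
ee_rot: [-0.002, 0.155, 0.988, 0.001]
contact_force: [-4.3, 0.6, 12.0]
finger_gap: -0.1
t 18.25 tcp [525.1 -51.3  94.2] xang 162.18 z [-0.003  0.003 -1.   ] F [-4.3  0.6 12. ] gap -0.1 j [-0.22  0.25 -0.43  0.9   0.    0.09]
local tcp [-41.1   1.3  94.2] tip z 72.2
```

```bash
python3 -c "
from h import *
p,d=grab_frame('wrist');cv2.imwrite('pics/w6.png',cv2.resize(p[60:260,140:380,::-1],(720,600)));info()"
```

```text
t 18.30 tcp [525.1 -51.4  94.3] xang 162.18 z [-0.003  0.003 -1.   ] F [-3.1  0.4  4.4] gap -0.0 j [-0.22  0.25 -0.43  0.9   0.    0.09]
```

View pics/w6.png

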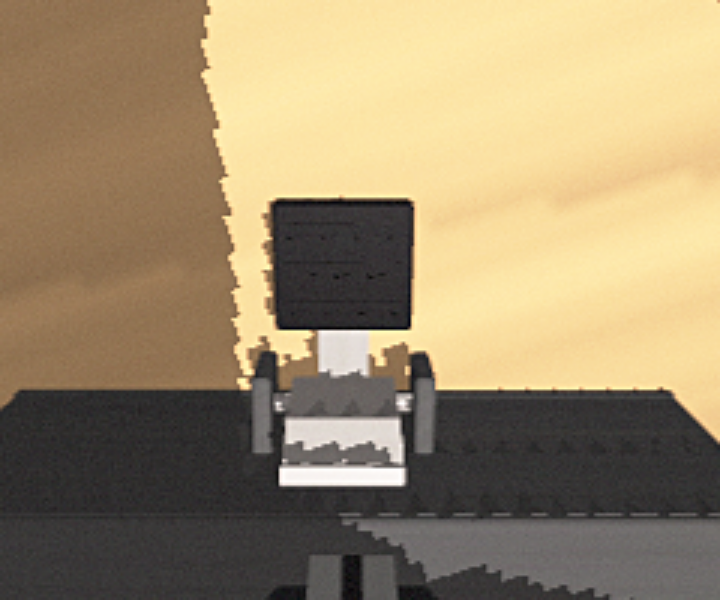

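The hook (white bar at (343,475)) appears to overlap the lid front. I'll press once more lightly, then lift slowly and check.

```bash
python3 -m inch '[{"dx":0,"dy":0,"dz":0.0007,"wx":0,"wy":0,"wz":0},{"dx":0,"dy":0,"dz":0,"wx":0,"wy":0,"wz":0}]'; python3 -m inch '[{"dx":0,"dy":0,"dz":-0.002,"wx":0,"wy":0,"wz":0},{"dx":0,"dy":0,"dz":-0.003,"wx":0,"wy":0,"wz":0},{"dx":0,"dy":0,"dz":-0.004,"wx":0,"wy":0,"wz":0}]';python3 - <<'E'
from h import *
st=observe();loc()
p,d=grab_frame('wrist');C=cam('wrist',st);P,u,v=cloud(C,d);L=(P-O)@A
m=(L[:,0]>-52)&(L[:,0]<-20)&(abs(L[:,1])>40)&(abs(L[:,1])<70)&(L[:,2]<130);print(m.sum(),np.percentile(L[m][:,2],[5,50,95]))
E
```

```text
clock: 18.5
tcp_pos: [525.1, -51.4, 94.5]
ee_rot: [-0.002, 0.155, 0.988, 0.001]
contact_force: [-1.1, -0.5, 1.3]
finger_gap: -0.2
clock: 18.8
tcp_pos: [525.9, -51.7, 103.6]
ee_rot: [-0.001, 0.155, 0.988, 0.001]
contact_force: [-0.2, 0.1, -0.8]
finger_gap: 0.0
t 18.80 tcp [525.9 -51.7 103.6] xang 162.18 z [-0.002  0.003 -1.   ] F [-0.2  0.1 -0.8] gap 0.0 j [-0.22  0.24 -0.42  0.92  0.    0.09]
local tcp [-40.3   1.2 103.6] tip z 81.6
6256 [74.2803615  75.24610395 76.33456467]
```

The lid stayed at 75.2 mm with the finger clear of it. I'll retreat and check once more.

```bash
python3 -m inch '[{"dx":0,"dy":0,"dz":-0.03,"wx":0,"wy":0,"wz":0},{"dx":0.01,"dy":0,"dz":-0.04,"wx":0,"wy":0,"wz":0},{"dx":0.03,"dy":0,"dz":-0.04,"wx":0,"wy":0,"wz":0},{"dx":0.04,"dy":0,"dz":-0.02,"wx":0,"wy":0,"wz":0},{"dx":0.04,"dy":0,"dz":0,"wx":0,"wy":0,"wz":0},{"dx":0,"dy":0,"dz":0,"wx":0,"wy":0,"wz":0},{"dx":0,"dy":0,"dz":0,"wx":0,"wy":0,"wz":0},{"dx":0,"dy":0,"dz":0,"wx":0,"wy":0,"wz":0},{"dx":0,"dy":0,"dz":0,"wx":0,"wy":0,"wz":0}]';python3 - <<'E'
from h import *
loc()
for n in('top','scene'):
    p,d=grab_frame(n);C=cam(n);P,u,v=cloud(C,d);L=(P-O)@A
    m=(abs(L[:,0])<50)&(abs(L[:,1])<70)&(L[:,2]<130)
    f=m&(L[:,0]<-25);b=m&(L[:,0]>25)
    print(n,np.percentile(L[m][:,2],[5,50,95]),np.median(L[f][:,2]),np.median(L[b][:,2]))
    cv2.imwrite(f'pics/{n}9.png',cv2.resize(p[:,:,::-1],(800,600)))
E
```

```text
clock: 19.75
tcp_pos: [410.9, -15.0, 240.6]
ee_rot: [0.001, 0.155, 0.988, 0.001]
contact_force: [0.6, -0.5, 0.9]
finger_gap: -0.2
t 19.75 tcp [410.9 -15.  240.6] xang 162.13 z [ 0.003  0.002 -1.   ] F [ 0.6 -0.5  0.9] gap -0.2 j [-0.2  -0.1  -0.47  1.2   0.    0.12]
local tcp [-161.     0.6  240.6] tip z 218.6
top [70.90848709 75.09323908 79.67182914] 74.97688293641318 75.17277104933441
scene [72.02598451 74.60740379 77.34614923] 74.59717407920004 74.54235799639264
```

View pics/scene9.png

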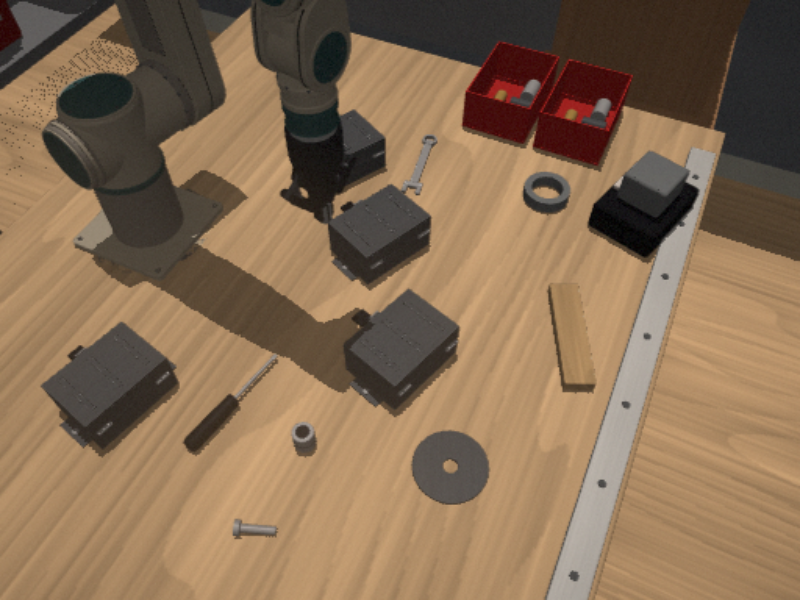

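The lid is shut level at 75 mm, nothing else has moved, and the arm is clear. I'm handing the job in.

```bash
python3 -c "
from workcell import *
print(close_job())"
```

```text
the job is handed in; nothing more can be done
None
```

The job was done in the order asked and handed in at about 20 s. I pressed the latch on the farthest case until its lid popped open. Then I stood the slim socket in the pocket and let go, and swung the lid down and pressed its front until it held shut.

- **Forces:** the highest readings, taken at the end of each move, were about 10 N at the latch, 6 N as the socket bottomed, and 13 N on the lid. Peaks between readings were not recorded.
- **Socket:** its top measured about 66 mm above the board after release, which means it is fully down. I could not see it again once the lid was shut.
- **Lid:** about one second after the last press, with the robot clear, it measured 75 mm, level front to back, in both fixed cameras. I judged the snap from a drop in force and from the lid staying down; no separate latch reading was taken.
- **Other tools:** the last scene picture showed the other tools where they lay.

No check failed or disagreed beyond the 2 mm calibration tolerance.

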